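# Clear the care-office desk after the drinks round

## Task

Tidy this desk after the drinks round: stand the amber bottle and the drink can upright in the back row (the one farther from the robot) of the wooden drinks organiser first, and only when both are in, stand the red-lidded coffee jar upright in the empty pocket of its front row, so that nothing tall has to be carried in over the jar. The note block (lying flat) and the stapler (on its base) go side by side in the open bay of the grey stationery tray, at any point in the work. Set each thing down rather than dropping it, let go of it, and leave the mug, the mouse and the hand sanitiser where they are.

Things in the scene. Friction and masses are not known exactly. Their poses are not given: they have to be found in the camera images.
- bottle: Closed amber bottle, loose, 52 mm diameter and straight-sided up to 92 mm, then a shoulder to a black cap 31 mm across; 130 mm tall, paper label with red band, 0.2 to 0.4 kg. Starts upright on the desk. Origin: centre of its underside, z up along its axis.
- can: Drink can, loose, aluminium with a blue and white band, 53 mm diameter, straight from 6 to 97 mm, 105 mm tall (pull tab to 107), 0.17 to 0.29 kg. Starts upright. Origin: centre of its underside, z up along its axis.
- jar: Short coffee jar, loose, brown with a paper label and a red lid, 56 mm diameter (lid also 56), 64 mm tall, 0.15 to 0.26 kg. Starts upright. Origin: centre of its underside, z up along its axis.
- notes: Block of sticky notes, loose, lime green and yellow, 76 mm long (its x) by 51 mm wide (its y) by 38 mm high, about 0.11 kg. Starts lying flat. Origin: centre of its underside.
- stapler: Pink desk stapler, loose, 100 mm long (its x) and 45 mm high (its z); black base 28 mm wide, pink upper arm 24 mm wide (its y) from 25 to 45 mm above its underside; about 0.15 kg. Starts standing on its base. Origin: centre of its underside.
- organiser: Wooden drinks organiser, fixed: 168 (its x) by 208 mm (its y), floor and walls 4 mm thick, walls 34 mm high. Origin: centre of underside; x points to its back, away from the robot (within 0.12 rad). Back row: one bay, inside x 2 to 80, y -100 to 100 mm. Front row, inside x -80 to -2: pocket at y 2 to 100 is full of tea sachets (tops 54 mm up), pocket at y -100 to -2 is empty.
- stationery_tray: Grey stationery tray, fixed: 154 (its x) by 230 mm (its y), floor and walls 4 mm thick, walls 20 mm high. Origin: centre of underside; x points away from the robot (within 0.12 rad). Open bay: inside x -73 to 33, y -111 to 111 mm. Behind it, x 37 to 73 mm, a groove already holds pens. Tray and organiser stand on the left and right halves of the desk, either way round.
- mug: Dark brown mug, loose, 76 mm rim diameter, 85 mm tall, handle reaching 73 mm from its axis at its +y. To be left alone. Origin: centre of its underside.
- mouse: Black computer mouse, loose, 100 mm (its x) by 60 mm by 34 mm high. To be left alone. Origin: centre of its underside.
- sanitiser: Small lime-green hand sanitiser bottle with a white cap, loose, 36 by 26 mm, 74 mm tall. To be left alone. Origin: centre of its underside.
Things that resemble listed ones, but are neither listed nor needed, are in the scene too. Several things look just like the jar: the one meant starts nearest to the robot's base.

How it is judged:
On the way, in this order (a step that is already met when the one before it is completed fails the run):
1. bottle and can both stand upright on the floor of the organiser's back row, let go (x of bottle in the frame of organiser between 0.004 and 0.08 m and y of bottle in the frame of organiser between -0.1 and 0.1 m and z of bottle in the frame of organiser between 0 and 0.009 m and angle between each of bottle, can's own z axis and vertical below 0.12 rad and x of can in the frame of organiser between 0.004 and 0.08 m and y of can in the frame of organiser between -0.1 and 0.1 m and z of can in the frame of organiser between 0 and 0.009 m and contact force between the fingers and bottle below 0.3 N and contact force between the fingers and can below 0.3 N), for 0.2 s.
2. then the jar stands upright on the floor of the empty front pocket (x of jar in the frame of organiser between -0.08 and -0.002 m and y of jar in the frame of organiser between -0.1 and -0.002 m and z of jar in the frame of organiser between 0 and 0.009 m and angle between jar's own z axis and vertical below 0.12 rad), for 0.2 s.
At the end, for the whole second after the job is handed in: Bottle and can in the organiser's back row, jar in its empty front pocket, notes and stapler in the open bay of the tray: each with its centre inside its bay, underside within 5 mm of the bay floor, within 0.12 rad of upright (notes flat), released and at rest (under 20 mm/s) (all of step 2 and x of bottle in the frame of organiser between 0.004 and 0.08 m and y of bottle in the frame of organiser between -0.1 and 0.1 m and z of bottle in the frame of organiser between 0 and 0.009 m and angle between each of bottle, can, notes, stapler's own z axis and vertical below 0.12 rad and x of can in the frame of organiser between 0.004 and 0.08 m and y of can in the frame of organiser between -0.1 and 0.1 m and z of can in the frame of organiser between 0 and 0.009 m and x of notes in the frame of stationery_tray between -0.073 and 0.033 m and y of notes in the frame of stationery_tray between -0.111 and 0.111 m and z of notes in the frame of stationery_tray between 0 and 0.009 m and x of stapler in the frame of stationery_tray between -0.073 and 0.033 m and y of stapler in the frame of stationery_tray between -0.111 and 0.111 m and z of stapler in the frame of stationery_tray between 0 and 0.009 m and linear speed of each of bottle, can, jar, notes, stapler below 0.02 m/s); the robot touches nothing.
It fails at once if mug, mouse or sanitiser shifted by more than 20 mm or tipped (distance of any of mug, mouse, sanitiser from where it was at the start of the episode above 0.02 m or angle between any of mug, mouse, sanitiser's own z axis and vertical above 0.3 rad).
It fails at once if a thing dropped or thrown: faster than 0.8 m/s with no finger touching it ((linear speed of bottle above 0.8 m/s and contact force between the fingers and bottle below 0.2 N) or (linear speed of can above 0.8 m/s and contact force between the fingers and can below 0.2 N) or (linear speed of jar above 0.8 m/s and contact force between the fingers and jar below 0.2 N) or (linear speed of notes above 0.8 m/s and contact force between the fingers and notes below 0.2 N) or (linear speed of stapler above 0.8 m/s and contact force between the fingers and stapler below 0.2 N)).
It also fails if it takes over 131 s, if anything falls off the work surface, if the arm or the gripper's body presses on something with over 40 N, if the wrist force passes 120 N, or if a joint passes its speed limit or range.

## Robot

A 6-joint arm with a two-finger parallel gripper is mounted at the origin on the work surface. World frame = base frame: x ahead of the robot, y to its left, z up, the work surface at z = 0. Lengths are in m, angles in rad, forces in N, time in s.
With the tool pointing down it reaches from about 0.35 to 0.85 m from the base axis. Payload 8.1 kg.
Tool frame: the origin (TCP) lies at the centre of the arm's flange, where the gripper is bolted on; the fingertips stand 186 mm ahead of it and the grasp point (between the pads) lies 167 mm ahead of it (robot.nose_length is the distance from the TCP to the fingertips, in m); z points along the fingers, x is the direction in which the jaws open and shut, and the axes are right-handed (so a half turn about z gives the same grasp; the last joint's range is limited). The gripper opens to 93 mm and grips with 3 to 60 N. Pads are 15 mm wide; open, the fingers measure 128 mm over their backs; the gripper's body (75 mm by 188 mm) begins 65 mm behind the grasp point.
Start: joints at [-1.199, 0.13, 1.488, -0, 1.523, -0.085], TCP at [0.265, -0.538, 0.405] pointing down, gripper open.
Joint ranges: [-2.96, 2.96], [-0.89, 2.26], [0.02, 2.5], [-1.34, 4.48], [0, 2.73], [-2.66, 2.66]. Speed limits (rad/s): [2.39, 2.39, 2.79, 3.14, 3.14, 3.14].

## Interface

Orientations are given as a rotation vector (axis times angle).
In Python, from plant import robot gives the robot as it stands.
- The arm moves only by the tool arm_command, never from a script. Its argument "motion" is a list of rows, each an object with "slide": the shift along the tool's x, y, z each as a share of 0.4 m, from -1 to 1, a list of three; "turn": the turn, a rotation vector about the tool's x, y, z each as a share of 0.5 rad, from -1 to 1, a list of three. A call has exactly 5 rows; each row shifts and turns the commanded pose from where the row before left it, along the tool's axes as they then stand; what a row does not reach is not made up. A row lasts 1/12 s, in which the tool goes at most 41.7 mm and 7.16 degrees, less where a joint would pass 70% of its speed; a pose out of reach is approached as far as the arm can. A call with a number of a shift or a turn outside -1 to 1 is refused whole. A call with a gripper value outside its range is refused whole. "gripper" is the opening in per cent of the stroke, from 0 (shut) to 100 (fully open), set as the call begins (left out, the last holds). The fingers move at their own pace and stop on an object; "grip_force" is the grip in N (left out, the last holds). Time passes only in rows, so rows that do not move let the fingers close, or fill a call up. It gives the time, the measured TCP pose, the force and the opening at its end, in the units of the state.
- robot.read_state(): the state, without advancing time (a new reading comes with each control period).
- robot.read_camera(name): name is "scene" or "top"; returns a dict with "pixels" (384x512x3 uint8, blue, green, red), "intrinsics" (3x3 intrinsics, pixels), "T" (4x4, takes a point from camera to world coordinates). Camera axes: x right, y down, z forward; pixel columns grow to the right and rows downward; lengths in m; the calibration is good to about 2 mm. A picture is of the moment at which its call begins. There is no depth.
- robot.close_job(): hands the job in, once; it reports no verdict.
The state is a dict: "t": time; "q": joint angles; "dq": joint speeds; "joint_torque": joint torques, N m; "tool_pos": TCP position; "orientation": TCP orientation; "force": force on the tool from outside, world axes, zero at the start; "wrist_torque": the same for the moment, N m; "opening": finger opening in m.
Only numpy, scipy, OpenCV 4.12 (cv2) and the standard library are available. Lean on these libraries where they do the work, as an engineer would, in place of code of your own. Each camera call takes 0.05 s, during which the arm holds its last target.

## Working session

There is one attempt and no reset: what is moved stays moved. The work goes in short steps, Python scripts to look and compute and a tool call to move; the robot and the scene stay as the last step left them, time stands still between calls to the robot, and variables do not carry over. Pictures are saved under pics/ and viewed, and the job is handed in when it is done.

Besides the shell and the picture viewer there is one more tool, called after ">>>" as name(argument=value, ...) on one line, values as JSON. arm_command: Moves the arm, as the interface text tells. Shift numbers are shares of 0.4 m and turn numbers shares of 0.5 rad, none past 1 either way. Its arguments: {"type":"object","properties":{"motion":{"type":"array","items":{"type":"object","properties":{"slide":{"type":"array","items":{"type":"number"}},"turn":{"type":"array","items":{"type":"number"}}}}},"gripper":{"type":"number"},"grip_force":{"type":"number"}},"required":["motion"]}

```bash
ls; mkdir -p pics
python3 - <<'E'
from plant import robot
import cv2,numpy as np,pickle
s=robot.read_state();print(s)
for n in("scene","top"):
    c=robot.read_camera(n);cv2.imwrite(f"pics/{n}0.png",c["pixels"]);pickle.dump(c,open(f"pics/{n}0.pkl","wb"));print(n,c["intrinsics"],c["T"])
E
```

```text
pics
{'t': 0.0, 'q': array([-1.19936640e+00,  1.31186964e-01,  1.48927305e+00, -1.74210616e-05,
        1.52299925e+00, -8.54097218e-02]), 'dq': array([-0.00038053,  0.00219329, -0.00102472, -0.00123106, -0.00068236,
        0.00060272]), 'joint_torque': array([ 2.32472106e-03, -5.59826875e+01, -4.91764104e+01,  7.71327596e-02,
        3.53299279e-02, -1.77747643e-04]), 'tool_pos': array([ 0.26459787, -0.53825333,  0.40367514]), 'orientation': array([-2.66582323e+00,  1.66013481e+00,  2.36315573e-03]), 'force': array([-0.84658573, -0.92612706, -0.38996336]), 'wrist_torque': array([-0.0026274 ,  0.05963728,  0.03557293]), 'opening': 0.09272830558309018}
scene [[373.43400914   0.         253.88373633]
 [  0.         373.43400914 190.2843013 ]
 [  0.           0.           1.        ]] [[-0.16036762  0.79364577 -0.58686337  1.21825789]
 [ 0.98700428  0.13510295 -0.08700431  0.07724799]
 [ 0.01023637 -0.59318933 -0.80499791  0.87984526]
 [ 0.          0.          0.          1.        ]]
top [[362.50243458   0.         262.84326076]
 [  0.         362.50243458 193.31575773]
 [  0.           0.           1.        ]] [[-0.03026774 -0.97531507  0.21873358  0.38620157]
 [-0.999538    0.02892811 -0.00932523 -0.01142595]
 [ 0.00276749 -0.21891478 -0.97574006  1.02634644]
 [ 0.          0.          0.          1.        ]]
```

View pics/scene0.png

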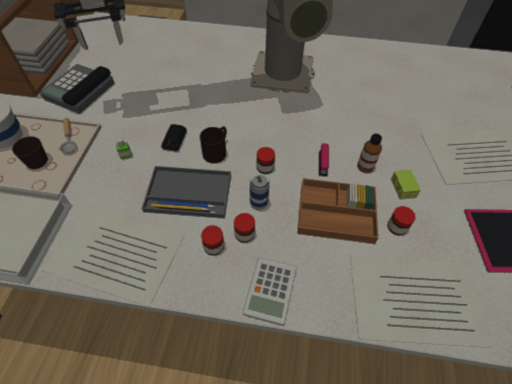

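View pics/top0.png

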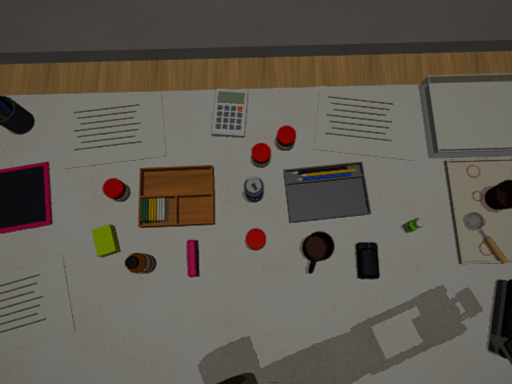

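```bash
cat > h.py <<'E'
import numpy as np,cv2,pickle
def ray(c,uv,z):
    uv=np.atleast_2d(np.asarray(uv,float))
    K,T=c["intrinsics"],c["T"]
    d=np.c_[(uv[:,0]-K[0,2])/K[0,0],(uv[:,1]-K[1,2])/K[1,1],np.ones(len(uv))]@T[:3,:3].T
    s=(z-T[2,3])/d[:,2]
    return (T[:3,3]+d*s[:,None])[:,:2]
def proj(c,P):
    P=np.atleast_2d(P);T=c["T"];p=(P-T[:3,3])@T[:3,:3];q=p@c["intrinsics"].T;return q[:,:2]/q[:,2:]
def cnts(c,lo,hi,amin=30):
    m=cv2.inRange(cv2.cvtColor(c["pixels"],cv2.COLOR_BGR2HSV),lo,hi)
    return [k for k in cv2.findContours(m,cv2.RETR_EXTERNAL,cv2.CHAIN_APPROX_NONE)[0] if cv2.contourArea(k)>amin]
E
python3 - <<'E'
from h import *
c={n:pickle.load(open(f"pics/{n}0.pkl","rb")) for n in("scene","top")}
cv2.imwrite("pics/z1.png",cv2.resize(c["top"]["pixels"][130:290,85:285],None,fx=4,fy=3.75,interpolation=cv2.INTER_CUBIC)[:600])
cv2.imwrite("pics/z2.png",cv2.resize(c["top"]["pixels"][110:290,230:430],None,fx=3.3,fy=3.3,interpolation=cv2.INTER_CUBIC))
cv2.imwrite("pics/z3.png",cv2.resize(c["scene"]["pixels"][120:250,240:430],None,fx=4,fy=4,interpolation=cv2.INTER_CUBIC))
for n in c:
  print(n)
  for name,lo,hi,z in (("red",(0,170,90),(5,255,255),.064),("pink",(160,130,90),(175,255,255),.045),("lime",(28,120,60),(50,255,255),.038)):
    for k in cnts(c[n],lo,hi):
        r=cv2.minAreaRect(k);m=cv2.moments(k);u=(m["m10"]/m["m00"],m["m01"]/m["m00"])
        print(name,np.round(u,1),cv2.contourArea(k),np.round(r[0],1),np.round(r[1],1),round(r[2]),"->",ray(c[n],r[0],z).round(4), ray(c[n],cv2.boxPoints(r),z).round(3).tolist())
E
```

```text
scene
red [211.6 235.1] 279.5 [212. 235.] [18. 20.] 90 -> [[ 0.7775 -0.0916]] [[0.756, -0.122], [0.748, -0.073], [0.798, -0.062], [0.806, -0.11]]
red [243.9 222.3] 257.5 [244.  222.5] [17. 18.] 90 -> [[ 0.7285 -0.0194]] [[0.707, -0.047], [0.699, -0.001], [0.749, 0.007], [0.757, -0.037]]
red [404.1 215. ] 245.5 [404. 215.] [16. 20.] 90 -> [[0.6368 0.3867]] [[0.616, 0.362], [0.607, 0.415], [0.657, 0.41], [0.666, 0.36]]
red [265.4 154. ] 162.5 [265. 154.] [12. 16.] 90 -> [[ 0.4879 -0.    ]] [[0.468, -0.027], [0.46, 0.02], [0.507, 0.026], [0.515, -0.019]]
pink [485.5 242. ] 407.0 [488.  240.5] [61. 46.] 90 -> [[0.6663 0.6   ]] [[0.579, 0.558], [0.558, 0.681], [0.744, 0.638], [0.763, 0.528]]
pink [324.4 155.8] 147.0 [324.5 155.5] [23.  7.] 90 -> [[0.4467 0.1744]] [[0.401, 0.162], [0.398, 0.183], [0.49, 0.187], [0.493, 0.167]]
lime [405.3 183.7] 516.5 [405.3 183.6] [30.5 21.4] 67 -> [[0.5086 0.4084]] [[0.48, 0.366], [0.437, 0.425], [0.537, 0.45], [0.575, 0.393]]
lime [122.6 147.7] 56.0 [122.4 147.2] [ 7.8 11.2] 82 -> [[ 0.5107 -0.4348]] [[0.502, -0.458], [0.49, -0.427], [0.52, -0.412], [0.
[... 442 characters left out ...]
86.2 134.4] 236.0 [286.  134.5] [17. 18.] 90 -> [[ 0.7701 -0.0911]] [[0.797, -0.067], [0.795, -0.118], [0.744, -0.115], [0.746, -0.065]]
pink [190.9 257.4] 235.0 [190.8 257.5] [35.2  7.7] 88 -> [[0.4365 0.1765]] [[0.483, 0.189], [0.483, 0.169], [0.391, 0.164], [0.391, 0.184]]
pink [ 34.  198.7] 421.0 [ 23.4 197. ] [67.5 50.9] 87 -> [[0.6154 0.6408]] [[0.711, 0.728], [0.716, 0.586], [0.524, 0.557], [0.52, 0.693]]
lime [103.6 240.1] 497.5 [103.5 240.1] [27.6 21.1] 73 -> [[0.4905 0.4149]] [[0.519, 0.455], [0.534, 0.401], [0.462, 0.375], [0.447, 0.429]]
lime [412.8 224.9] 42.5 [414.8 224.1] [ 8.9 11.2] 63 -> [[ 0.5088 -0.4352]] [[0.514, -0.416], [0.527, -0.446], [0.504, -0.454], [0.491, -0.425]]
```

```bash
echo
```

```text
(no output)
```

View pics/z1.png

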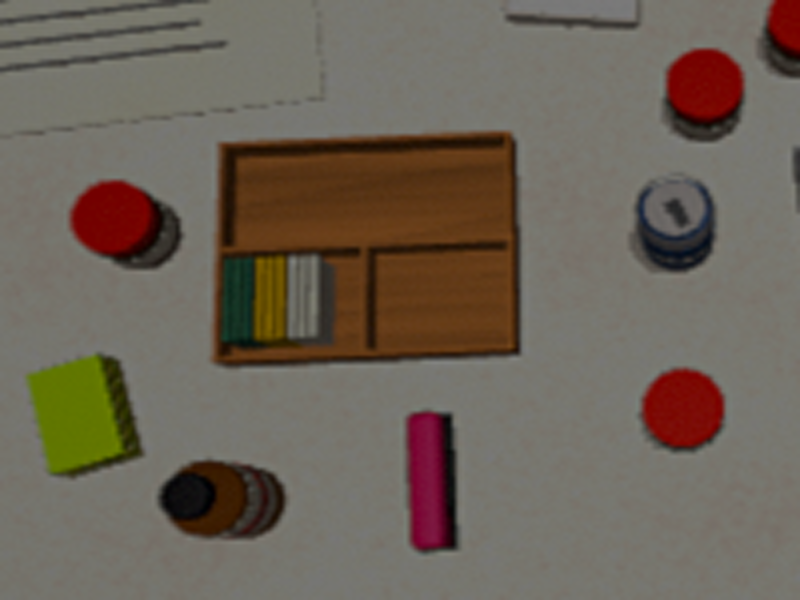

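View pics/z2.png

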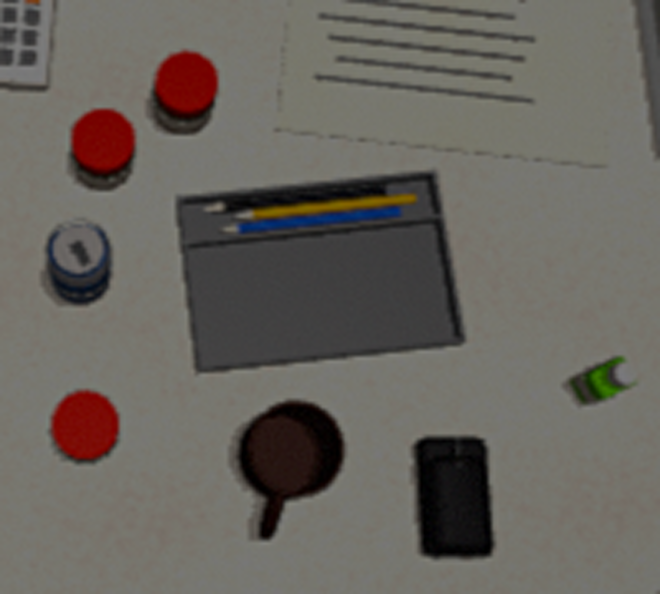

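View pics/z3.png

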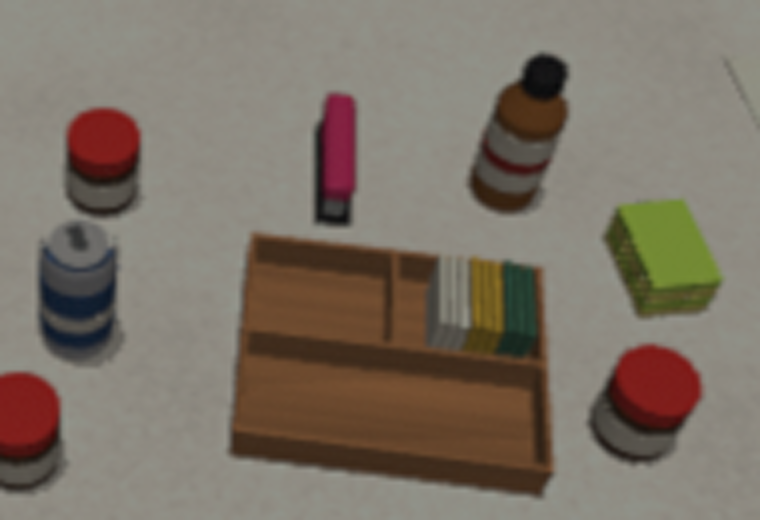

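Run:
```python
from h import *
c={n:pickle.load(open(f"pics/{n}0.pkl","rb")) for n in("scene","top")}
z1=lambda p:np.array(p)/[4,3.75]+[85,130]
z2=lambda p:np.array(p)/3.3+[230,110]
z3=lambda p:np.array(p)/4+[240,120]
t,s=c["top"],c["scene"]
o=ray(t,z1([[220,145],[512,132],[518,353],[214,363]]),.034)
o2=ray(s,z3([[252,237],[541,268],[548,472],[234,432]]),.034)
tr=ray(t,z2([[178,198],[436,174],[464,342],[198,371]]),.020)
for a in(o,o2,tr):
    print(a.round(3).tolist(),a.mean(0).round(4),[round(np.linalg.norm(a[i]-a[i-1]),3) for i in range(4)])
    e=[a[i]-a[i-1] for i in range(4)]; print([round(np.degrees(np.arctan2(x[1],x[0])),1) for x in e])
print("cap",ray(t,z1([188,495]),.130),ray(s,z3([543,62]),.130),ray(s,z3([543,70]),.130))
print("can",ray(t,z1([675,210]),.105),ray(s,z3([78,240]),.105))
# notes top box
for k in cnts(t,(28,150,110),(50,255,255)): 
    r=cv2.minAreaRect(k);print(r);a=ray(t,cv2.boxPoints(r),.038);print(a.mean(0),a.tolist())
# mug, mouse
print("mug",ray(t,z2([293,449]),.085),"handle",ray(t,z2([265,535]),.05),"mouse",ray(t,z2([453,497]),.03))
```

```text
[[0.691, 0.326], [0.695, 0.119], [0.526, 0.115], [0.525, 0.323]] [0.6091 0.2208] [np.float64(0.166), np.float64(0.208), np.float64(0.169), np.float64(0.209)]
[np.float64(1.1), np.float64(-88.8), np.float64(-178.6), np.float64(90.3)]
[[0.539, 0.119], [0.532, 0.324], [0.699, 0.324], [0.703, 0.121]] [0.6184 0.222 ] [np.float64(0.164), np.float64(0.205), np.float64(0.167), np.float64(0.203)]
[np.float64(-179.3), np.float64(91.9), np.float64(-0.2), np.float64(-88.9)]
[[0.679, -0.084], [0.694, -0.312], [0.544, -0.322], [0.526, -0.094]] [ 0.6109 -0.2031] [np.float64(0.153), np.float64(0.228), np.float64(0.15), np.float64(0.228)]
[np.float64(3.9), np.float64(-86.2), np.float64(-176.0), np.float64(94.5)]
cap [[0.42569505 0.30278612]] [[0.42539807 0.3031289 ]] [[0.43334739 0.30288505]]
can [[0.61305541 0.00295688]] [[0.61771483 0.00268182]]
((102.97213745117188, 240.0065460205078), (27.37019920349121, 18.265886306762695), 76.75948333740234)
[0.49117802 0.41656845] [[0.5224835080550554, 0.4513128960546727], [0.5325460446702543, 0.40355964452839393], [0.4596973879789588, 0.38217348660446765], [0.44998512659643525, 0.4292277761754262]]
mug [[ 0.45363843 -0.16038452]] handle [[ 0.38882078 -0.13922212]] mouse [[ 0.41462205 -0.2977996 ]]
```

>>> arm_command(motion=[{"slide": [0, 0, 0], "turn": [0, 0, 0.23]}, {"slide": [0, 0, 0], "turn": [0, 0, 0.23]}, {"slide": [0, 0, 0], "turn": [0, 0, 0.23]}, {"slide": [0, 0, 0], "turn": [0, 0, 0.225]}, {"slide": [-0.08, -0.05, 0], "turn": [0, 0, 0]}], gripper=100, grip_force=25)

```text
t: 0.52
tool_pos: [0.2821, -0.5093, 0.4036]
orientation: [2.206, -2.234, -0.002]
force: [1.6, -0.6, 0.4]
opening: 0.0929
```

```bash
cat >> h.py <<'E'
def go(x,y,zg,yaw=-90,opt=True):
    "remaining displacement for grasp point at (x,y,zg), tool-x yaw in deg -> tool-frame shares"
    from plant import robot
    from scipy.spatial.transform import Rotation as R
    s=robot.read_state();r=R.from_rotvec(s["orientation"]).as_matrix()
    p=s["tool_pos"]; g=p+r[:,2]*.167
    cy=np.degrees(np.arctan2(r[1,0],r[0,0]))
    d=np.array([x,y,zg+.167])-p
    dy=(yaw-cy+180)%360-180
    print("t",round(s["t"],2),"grasp",g.round(4),"yaw",round(cy,2),"tilt",r[:,2].round(4),"open",round(s["opening"],4),"F",s["force"].round(1),"q",s["q"].round(2))
    print("slide shares",(r.T@d/.4).round(4),"dist",np.linalg.norm(d).round(3),"turn z share",round(-np.radians(dy)/.5,3))
E
python3 -c "
from h import *;go(.615,.003,.13)"
```

```text
t 0.52 grasp [ 0.2818 -0.5094  0.2366] yaw -90.71 tilt [-2.1e-03 -7.0e-04 -1.0e+00] open 0.0929 F [ 1.6 -0.6  0.4] q [-1.15  0.08  1.54 -0.    1.52  0.43]
slide shares [-1.2911 -0.8167  0.264 ] dist 0.62 turn z share -0.025
```

>>> arm_command(motion=[{"slide": [-0.085, -0.054, 0]}, {"slide": [-0.085, -0.054, 0]}, {"slide": [-0.085, -0.054, 0]}, {"slide": [-0.085, -0.054, 0]}, {"slide": [-0.085, -0.054, 0]}])

```text
invalid input at $.motion[0]: expected keys slide, turn
```

>>> arm_command(motion=[{"slide": [-0.085, -0.054, 0]}, {"slide": [-0.085, -0.054, 0]}, {"slide": [-0.085, -0.054, 0]}, {"slide": [-0.085, -0.054, 0]}, {"slide": [-0.085, -0.054, 0]}])

```text
invalid input at $.motion[0]: expected keys slide, turn
```

>>> arm_command(motion=[{"slide": [-0.085, -0.054, 0]}, {"slide": [-0.085, -0.054, 0]}, {"slide": [-0.085, -0.054, 0]}, {"slide": [0, 0, 0]}, {"slide": [0, 0, 0]}])

```text
invalid input at $.motion[0]: expected keys slide, turn
```

Run:
```python
from h import *;go(.615,.003,.18)
from plant import robot
for n in("scene","top"):
    c=robot.read_camera(n);pickle.dump(c,open(f"pics/{n}1.pkl","wb"))
    cv2.imwrite(f"pics/{n}1.png",c["pixels"])
```

```text
t 0.52 grasp [ 0.2818 -0.5094  0.2366] yaw -90.71 tilt [-2.1e-03 -7.0e-04 -1.0e+00] open 0.0929 F [ 1.6 -0.6  0.4] q [-1.15  0.08  1.54 -0.    1.52  0.43]
slide shares [-1.291  -0.8165  0.139 ] dist 0.614 turn z share -0.025
```

View pics/scene1.png

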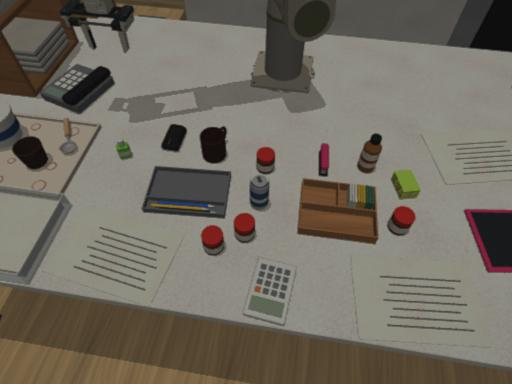

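View pics/top1.png

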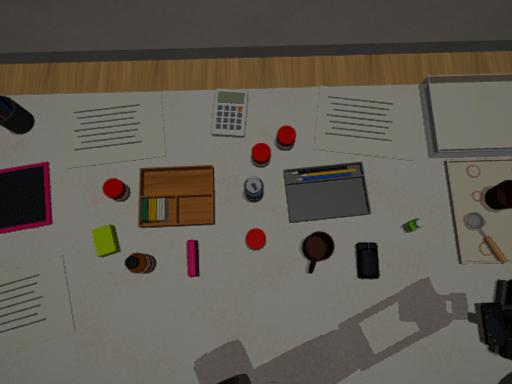

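The moves were refused because each row needs both keys. The pictures show the scene unchanged and the gripper body lying along the jaw axis (scene pixels (60–130, 15)).

>>> arm_command(motion=[{"slide": [-0.085, -0.054, 0], "turn": [0, 0, -0.02]}, {"slide": [-0.085, -0.054, 0], "turn": [0, 0, 0]}, {"slide": [-0.085, -0.054, 0], "turn": [0, 0, 0]}, {"slide": [-0.085, -0.054, 0], "turn": [0, 0, 0]}, {"slide": [-0.085, -0.054, 0], "turn": [0, 0, 0]}])

```text
t: 1.03
tool_pos: [0.3919, -0.3342, 0.4045]
orientation: [-2.232, 2.211, 0.001]
force: [-0.3, 0.2, -0.2]
opening: 0.093
```

>>> arm_command(motion=[{"slide": [-0.085, -0.054, 0], "turn": [0, 0, 0]}, {"slide": [-0.085, -0.054, 0], "turn": [0, 0, 0]}, {"slide": [-0.085, -0.054, 0], "turn": [0, 0, 0]}, {"slide": [-0.085, -0.054, 0], "turn": [0, 0, 0]}, {"slide": [-0.085, -0.054, 0], "turn": [0, 0, 0]}])

```text
t: 1.45
tool_pos: [0.4984, -0.163, 0.4047]
orientation: [2.232, -2.21, 0.0]
force: [0.2, -1.1, 1.2]
opening: 0.0932
```

>>> arm_command(motion=[{"slide": [-0.085, -0.054, 0], "turn": [0, 0, 0]}, {"slide": [-0.085, -0.054, 0], "turn": [0, 0, 0]}, {"slide": [-0.085, -0.054, 0], "turn": [0, 0, 0]}, {"slide": [0, 0, 0], "turn": [0, 0, 0]}, {"slide": [0, 0, 0], "turn": [0, 0, 0]}])

```text
t: 1.87
tool_pos: [0.5624, -0.0602, 0.4041]
orientation: [2.236, -2.206, -0.001]
force: [0.5, -0.6, -0.2]
opening: 0.093
```

Run:
```python
from h import *;go(.615,.003,.18)
from plant import robot
for n in("scene","top"):
    c=robot.read_camera(n);pickle.dump(c,open(f"pics/{n}1.pkl","wb"))
    cv2.imwrite(f"pics/{n}1.png",c["pixels"])
```

```text
t 1.87 grasp [ 0.5622 -0.0602  0.2371] yaw -89.21 tilt [-1.1e-03  2.0e-04 -1.0e+00] open 0.093 F [ 0.5 -0.6 -0.2] q [-0.2   0.04  1.59 -0.    1.52  1.36]
slide shares [-0.1561 -0.1339  0.1426] dist 0.1 turn z share 0.028
```

View pics/scene1.png

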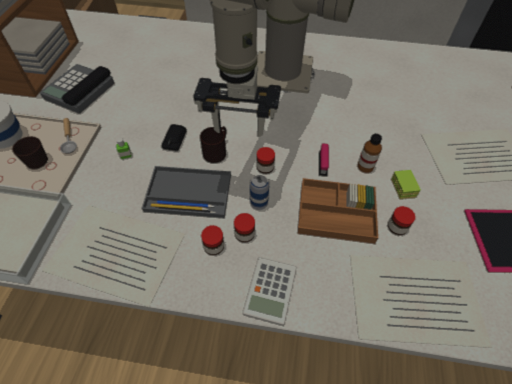

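Run:
```python
from h import *
c=pickle.load(open("pics/scene1.pkl","rb"));t=pickle.load(open("pics/top1.pkl","rb"))
P=np.array([[.562,-.06+s,.218] for s in(-.064,-.0465,.0465,.064)])
print(proj(c,P),proj(t,P))
im=cv2.resize(c["pixels"][70:180,180:300],None,fx=6,fy=5,interpolation=cv2.INTER_CUBIC);cv2.imwrite("pics/g1.png",im)
cv2.imwrite("pics/g2.png",cv2.resize(t["pixels"][110:260,230:400],None,fx=4,fy=4,interpolation=cv2.INTER_CUBIC))
```

```text
[[213.89663692 128.23635695]
 [220.73811006 129.08059514]
 [257.47320281 133.61370775]
 [264.45762057 134.47558532]] [[308.78373113 194.29772229]
 [301.13543845 194.51953073]
 [260.43959496 195.6997525 ]
 [252.77223386 195.92211394]]
```

View pics/g1.png

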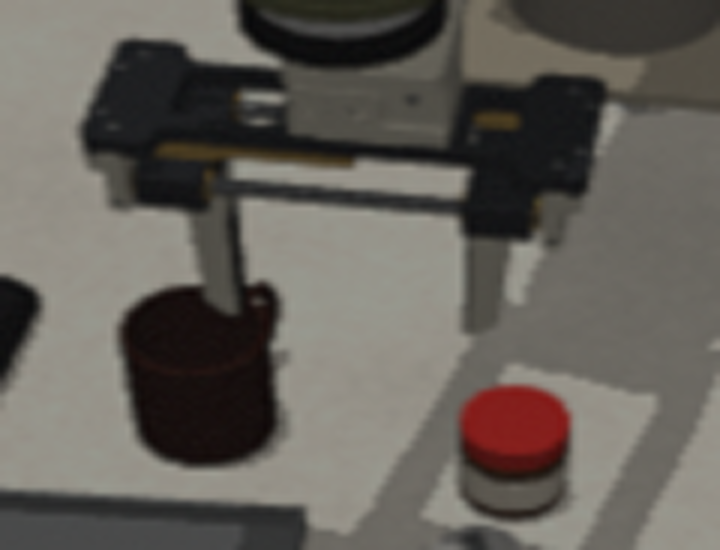

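View pics/g2.png

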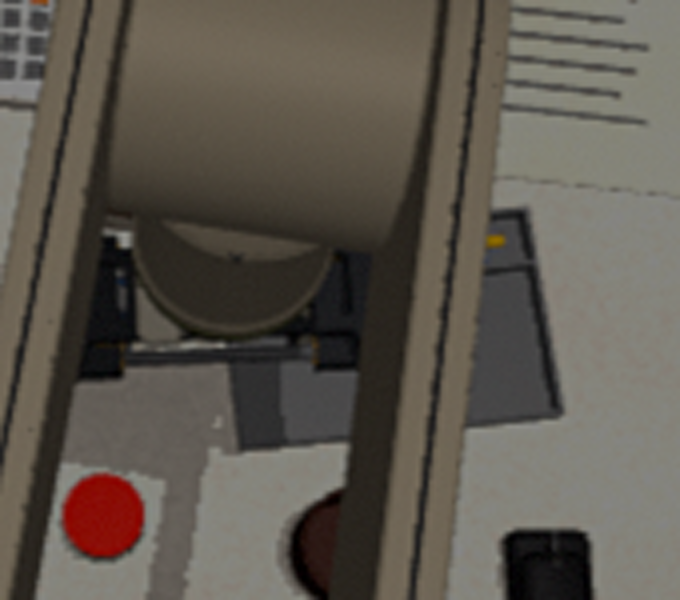

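The right fingertip sits at scene pixel (260,136). The prediction was (261,136), so the scene camera is good to within a pixel. Moving onto the can.

>>> arm_command(motion=[{"slide": [-0.08, -0.068, 0], "turn": [0, 0, 0.028]}, {"slide": [-0.076, -0.068, 0], "turn": [0, 0, 0]}, {"slide": [0, 0, 0.07], "turn": [0, 0, 0]}, {"slide": [0, 0, 0.09], "turn": [0, 0, 0]}, {"slide": [0, 0, 0.09], "turn": [0, 0, 0]}])

```text
t: 2.38
tool_pos: [0.6162, -0.0012, 0.3049]
orientation: [-2.214, 2.227, -0.004]
force: [-0.4, -0.1, -0.3]
opening: 0.0929
```

Run:
```python
from h import *;go(.616,.003,.075)
from plant import robot
c=robot.read_camera("scene")
cv2.imwrite("pics/s2.png",cv2.resize(c["pixels"][70:260,180:370],None,fx=3,fy=3,interpolation=cv2.INTER_CUBIC))
```

```text
t 2.38 grasp [ 0.6167 -0.0013  0.1379] yaw -90.33 tilt [ 3.e-03 -7.e-04 -1.e+00] open 0.0929 F [-0.4 -0.1 -0.3] q [-0.09  0.24  1.55 -0.    1.35  1.49]
slide shares [-0.0107  0.001   0.1572] dist 0.063 turn z share -0.011
```

View pics/s2.png

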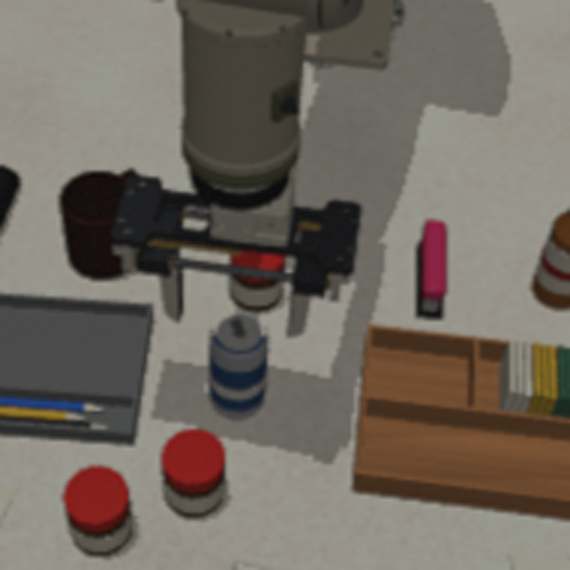

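The crop shows the open jaws (tips at (172,318) and (297,335)) straddling the can (238,365). Descending, then closing.

>>> arm_command(motion=[{"slide": [-0.011, 0, 0.08], "turn": [0, 0, 0]}, {"slide": [0, 0, 0.076], "turn": [0, 0, 0]}, {"slide": [0, 0, 0], "turn": [0, 0, 0]}, {"slide": [0, 0, 0], "turn": [0, 0, 0]}, {"slide": [0, 0, 0], "turn": [0, 0, 0]}])

```text
t: 2.85
tool_pos: [0.6164, 0.0035, 0.2447]
orientation: [-2.214, 2.227, -0.003]
force: [-0.7, 0.0, 2.3]
opening: 0.0928
```

>>> arm_command(motion=[{"slide": [0, 0, 0], "turn": [0, 0, 0]}, {"slide": [0, 0, 0], "turn": [0, 0, 0]}, {"slide": [0, 0, 0], "turn": [0, 0, 0]}, {"slide": [0, 0, 0], "turn": [0, 0, 0]}, {"slide": [0, 0, 0], "turn": [0, 0, 0]}], gripper=30, grip_force=20)

```text
t: 3.27
tool_pos: [0.616, 0.0046, 0.243]
orientation: [-2.216, 2.226, -0.001]
force: [-0.1, 0.2, -0.1]
opening: 0.0643
```

Run:
```python
from h import *;go(.616,.003,.075)
```

```text
t 3.27 grasp [0.6161 0.0046 0.076 ] yaw -90.26 tilt [ 9.e-04 -1.e-04 -1.e+00] open 0.0643 F [-0.1  0.2 -0.1] q [-0.08  0.3   1.6  -0.    1.24  1.5 ]
slide shares [ 0.004  -0.0001  0.0026] dist 0.002 turn z share -0.009
```

>>> arm_command(motion=[{"slide": [0, 0, 0], "turn": [0, 0, 0]}, {"slide": [0, 0, 0], "turn": [0, 0, 0]}, {"slide": [0, 0, 0], "turn": [0, 0, 0]}, {"slide": [0, 0, 0], "turn": [0, 0, 0]}, {"slide": [0, 0, 0], "turn": [0, 0, 0]}])

```text
t: 3.68
tool_pos: [0.6158, 0.0045, 0.2425]
orientation: [-2.216, 2.227, -0.0]
force: [-1.1, -0.8, 1.2]
opening: 0.0529
```

>>> arm_command(motion=[{"slide": [0, 0, -0.05], "turn": [0, 0, 0]}, {"slide": [0, 0, -0.08], "turn": [0, 0, 0]}, {"slide": [0, 0, -0.08], "turn": [0, 0, 0]}, {"slide": [0, 0, 0], "turn": [0, 0, 0]}, {"slide": [0, 0, 0], "turn": [0, 0, 0]}])

```text
t: 4.1
tool_pos: [0.6166, 0.0046, 0.3287]
orientation: [-2.214, 2.224, -0.005]
force: [-0.1, -0.1, -3.7]
opening: 0.0534
```

Run:
```python
from h import *
from plant import robot
th=np.radians(.8);O=np.array([.613,.2215])
def og(x,y): return O+np.array([np.cos(th)*x-np.sin(th)*y,np.sin(th)*x+np.cos(th)*y])
print(og(.041,-.05),og(.041,.05),og(-.041,-.052))
x,y=og(.041,-.05);go(x,y,.150)
c=robot.read_camera("scene")
cv2.imwrite("pics/s3.png",cv2.resize(c["pixels"][70:260,180:420],None,fx=3,fy=3,interpolation=cv2.INTER_CUBIC))
```

```text
[0.65469411 0.17207732] [0.65329789 0.27206758] [0.57273003 0.16893262]
t 4.1 grasp [0.6173 0.0046 0.1617] yaw -90.26 tilt [ 4.5e-03 -2.0e-04 -1.0e+00] open 0.0534 F [-0.1 -0.1 -3.7] q [-0.08  0.22  1.53  0.    1.39  1.5 ]
slide shares [-0.4191 -0.0933  0.0297] dist 0.172 turn z share -0.009
```

View pics/s3.png

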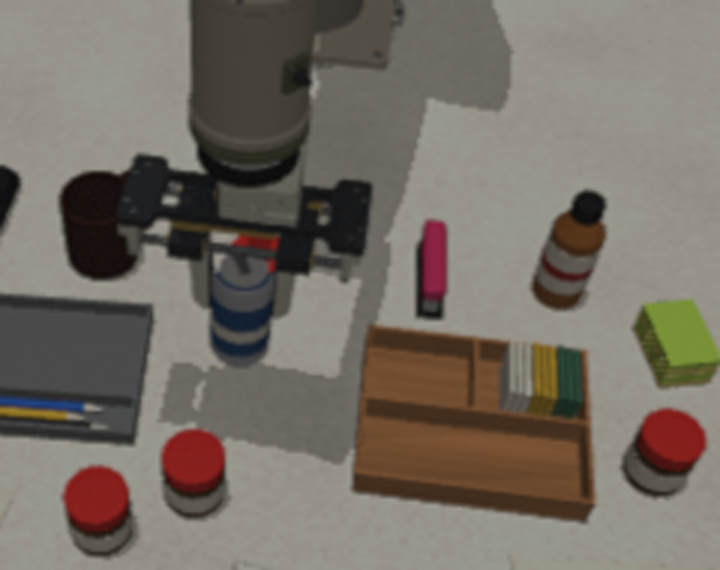

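The can is held and lifted (crop (240,310), underside about 85 mm up). Carrying it over the −y half of the back row.

>>> arm_command(motion=[{"slide": [-0.08, -0.019, 0], "turn": [0, 0, 0]}, {"slide": [-0.085, -0.019, 0], "turn": [0, 0, 0]}, {"slide": [-0.085, -0.019, 0], "turn": [0, 0, 0]}, {"slide": [-0.085, -0.019, 0], "turn": [0, 0, 0]}, {"slide": [-0.08, -0.017, 0], "turn": [0, 0, 0]}])

```text
t: 4.57
tool_pos: [0.653, 0.172, 0.3231]
orientation: [2.213, -2.224, -0.004]
force: [0.4, -0.7, -2.7]
opening: 0.0529
```

>>> arm_command(motion=[{"slide": [0, 0, 0], "turn": [0, 0, 0]}, {"slide": [0, 0, 0], "turn": [0, 0, 0]}, {"slide": [0, 0, 0.05], "turn": [0, 0, 0]}, {"slide": [0, 0, 0.05], "turn": [0, 0, 0]}, {"slide": [0, 0, 0], "turn": [0, 0, 0]}])

```text
t: 4.98
tool_pos: [0.6514, 0.1689, 0.2794]
orientation: [2.209, -2.221, -0.009]
force: [-1.4, 0.4, -4.2]
opening: 0.0526
```

Run:
```python
from h import *
from plant import robot
go(.6547,.1721,.081)
for n,b in (("scene",(130,270,230,420)),("top",(120,270,80,280))):
    c=robot.read_camera(n)
    cv2.imwrite(f"pics/s4{n}.png",cv2.resize(c["pixels"][b[0]:b[1],b[2]:b[3]],None,fx=4,fy=4,interpolation=cv2.INTER_CUBIC))
```

```text
t 4.98 grasp [0.6497 0.1686 0.1124] yaw -90.32 tilt [-0.0101 -0.0022 -0.9999] open 0.0526 F [-1.4  0.4 -4.2] q [ 0.18  0.41  1.39 -0.    1.35  1.75]
slide shares [-0.0081 -0.0089  0.0783] dist 0.032 turn z share -0.011
```

View pics/s4scene.png

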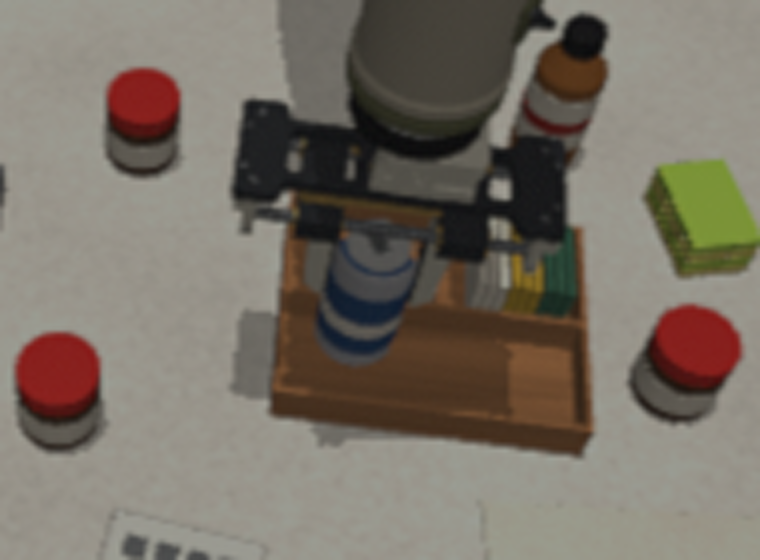

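View pics/s4top.png

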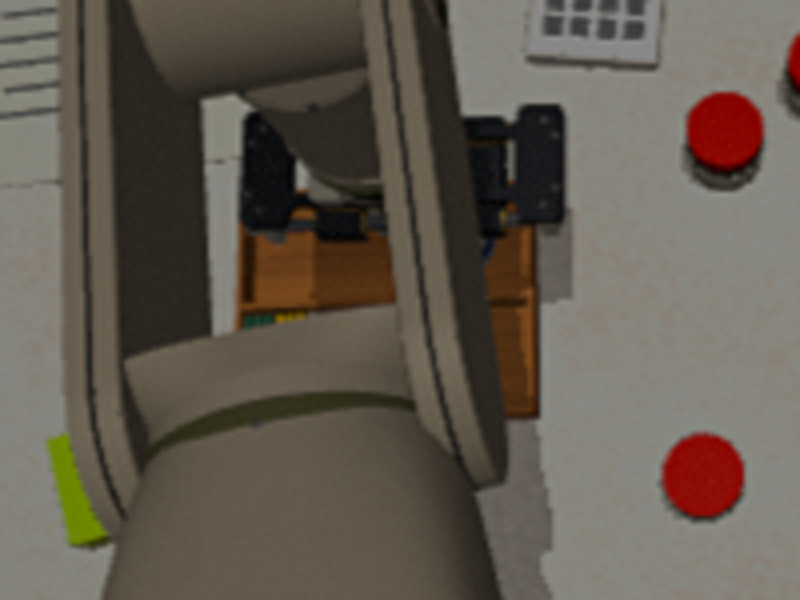

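>>> arm_command(motion=[{"slide": [-0.008, -0.009, 0.02], "turn": [0, 0, 0]}, {"slide": [0, 0, 0.025], "turn": [0, 0, 0]}, {"slide": [0, 0, 0.02], "turn": [0, 0, 0]}, {"slide": [0, 0, 0], "turn": [0, 0, 0]}, {"slide": [0, 0, 0], "turn": [0, 0, 0]}])

```text
t: 5.5
tool_pos: [0.657, 0.1735, 0.2593]
orientation: [2.215, -2.225, -0.002]
force: [-0.2, 0.2, -2.7]
opening: 0.0529
```

Run:
```python
from h import *
go(.6547,.1721,.080)
```

```text
t 5.5 grasp [0.6566 0.1734 0.0923] yaw -90.27 tilt [-1.9e-03 -4.0e-04 -1.0e+00] open 0.0529 F [-0.2  0.2 -2.7] q [ 0.18  0.44  1.38 -0.    1.31  1.76]
slide shares [0.0034 0.0056 0.0307] dist 0.013 turn z share -0.009
```

>>> arm_command(motion=[{"slide": [0, 0.004, 0.012], "turn": [0, 0, 0]}, {"slide": [0, 0, 0.012], "turn": [0, 0, 0]}, {"slide": [0, 0, 0.005], "turn": [0, 0, 0]}, {"slide": [0, 0, 0], "turn": [0, 0, 0]}, {"slide": [0, 0, 0], "turn": [0, 0, 0]}])

```text
t: 5.92
tool_pos: [0.6557, 0.1736, 0.2486]
orientation: [2.216, -2.226, -0.0]
force: [-0.4, 0.1, -1.7]
opening: 0.053
```

Run:
```python
from h import *
go(.6547,.1721,.0795)
```

```text
t 5.92 grasp [0.6556 0.1736 0.0816] yaw -90.27 tilt [-3.e-04 -1.e-04 -1.e+00] open 0.053 F [-0.4  0.1 -1.7] q [ 0.18  0.45  1.4  -0.    1.29  1.76]
slide shares [0.0037 0.0024 0.0052] dist 0.003 turn z share -0.009
```

>>> arm_command(motion=[{"slide": [0, 0, 0.004], "turn": [0, 0, 0]}, {"slide": [0, 0, 0], "turn": [0, 0, 0]}, {"slide": [0, 0, 0], "turn": [0, 0, 0]}, {"slide": [0, 0, 0], "turn": [0, 0, 0]}, {"slide": [0, 0, 0], "turn": [0, 0, 0]}])

```text
t: 6.33
tool_pos: [0.6558, 0.1736, 0.2473]
orientation: [-2.216, 2.227, -0.0]
force: [0.6, -0.3, -3.0]
opening: 0.0529
```

Run:
```python
from h import *
go(.6547,.1721,.0795)
```

```text
t 6.33 grasp [0.6558 0.1736 0.0803] yaw -90.27 tilt [ 1.e-04  0.e+00 -1.e+00] open 0.0529 F [ 0.6 -0.3 -3. ] q [0.18 0.45 1.4  0.   1.29 1.76]
slide shares [0.0036 0.0027 0.0019] dist 0.002 turn z share -0.009
```

Still carrying about 2.5 N, so it is roughly 1 mm above the floor. A little lower, then release.

>>> arm_command(motion=[{"slide": [0, 0, 0.003], "turn": [0, 0, 0]}, {"slide": [0, 0, 0], "turn": [0, 0, 0]}, {"slide": [0, 0, 0], "turn": [0, 0, 0]}, {"slide": [0, 0, 0], "turn": [0, 0, 0]}, {"slide": [0, 0, 0], "turn": [0, 0, 0]}])

```text
t: 6.75
tool_pos: [0.656, 0.1736, 0.2465]
orientation: [-2.216, 2.226, -0.001]
force: [-0.1, -0.2, 2.0]
opening: 0.053
```

>>> arm_command(motion=[{"slide": [0, 0, 0], "turn": [0, 0, 0]}, {"slide": [0, 0, 0], "turn": [0, 0, 0]}, {"slide": [0, 0, 0], "turn": [0, 0, 0]}, {"slide": [0, 0, 0], "turn": [0, 0, 0]}, {"slide": [0, 0, 0], "turn": [0, 0, 0]}], gripper=90)

```text
t: 7.17
tool_pos: [0.6556, 0.1736, 0.2457]
orientation: [2.216, -2.226, -0.0]
force: [-0.0, 0.5, -0.4]
opening: 0.0811
```

>>> arm_command(motion=[{"slide": [0, 0, -0.08], "turn": [0, 0, 0]}, {"slide": [0, 0, -0.1], "turn": [0, 0, 0]}, {"slide": [0, 0, -0.1], "turn": [0, 0, 0]}, {"slide": [0, 0, -0.1], "turn": [0, 0, 0]}, {"slide": [0, 0, 0], "turn": [0, 0, 0]}], gripper=100)

```text
t: 7.58
tool_pos: [0.6573, 0.1739, 0.4096]
orientation: [-2.207, 2.218, -0.013]
force: [1.7, 0.6, 1.4]
opening: 0.0929
```

Run:
```python
from h import *
go(.425,.303,.25)
from plant import robot
c=robot.read_camera("scene");b=(90,270,230,430)
cv2.imwrite(f"pics/s5.png",cv2.resize(c["pixels"][b[0]:b[1],b[2]:b[3]],None,fx=3.3,fy=3.3,interpolation=cv2.INTER_CUBIC))
```

```text
t 7.58 grasp [0.6599 0.1744 0.2426] yaw -90.27 tilt [ 0.0151  0.0028 -0.9999] open 0.0929 F [1.7 0.6 1.4] q [0.18 0.34 1.24 0.   1.55 1.76]
slide shares [-0.3201  0.582  -0.0263] dist 0.266 turn z share -0.009
```

View pics/s5.png

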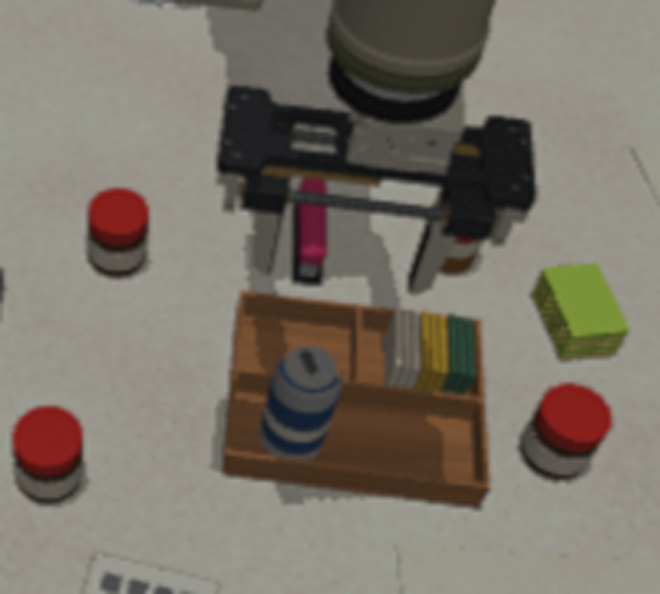

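The can stands in the back row at crop (300,400). Next, the bottle.

>>> arm_command(motion=[{"slide": [-0.046, 0.083, 0], "turn": [0, 0, 0]}, {"slide": [-0.046, 0.083, 0], "turn": [0, 0, 0]}, {"slide": [-0.046, 0.083, 0], "turn": [0, 0, 0]}, {"slide": [-0.046, 0.083, 0], "turn": [0, 0, 0]}, {"slide": [-0.046, 0.083, 0], "turn": [0, 0, 0]}])

```text
t: 8.05
tool_pos: [0.4884, 0.2667, 0.3964]
orientation: [2.215, -2.226, -0.001]
force: [0.1, 0.6, 0.2]
opening: 0.0928
```

>>> arm_command(motion=[{"slide": [-0.046, 0.083, 0], "turn": [0, 0, 0]}, {"slide": [-0.044, 0.083, 0], "turn": [0, 0, 0]}, {"slide": [0, 0, 0], "turn": [0, 0, 0]}, {"slide": [0, 0, 0], "turn": [0, 0, 0]}, {"slide": [0, 0, 0], "turn": [0, 0, 0]}])

```text
t: 8.47
tool_pos: [0.4239, 0.3026, 0.3974]
orientation: [2.217, -2.225, 0.0]
force: [-0.4, -0.8, 0.4]
opening: 0.0929
```

Run:
```python
from h import *
go(.427,.303,.076)
from plant import robot
c=robot.read_camera("scene");b=(60,230,260,460)
cv2.imwrite(f"pics/s6.png",cv2.resize(c["pixels"][b[0]:b[1],b[2]:b[3]],None,fx=3.3,fy=3.3,interpolation=cv2.INTER_CUBIC))
```

```text
t 8.47 grasp [0.4239 0.3025 0.2304] yaw -90.22 tilt [-2.e-04 -6.e-04 -1.e+00] open 0.0929 F [-0.4 -0.8  0.4] q [ 0.52 -0.08  1.72 -0.    1.51  2.1 ]
slide shares [-0.0012 -0.0078  0.3859] dist 0.154 turn z share -0.008
```

View pics/s6.png

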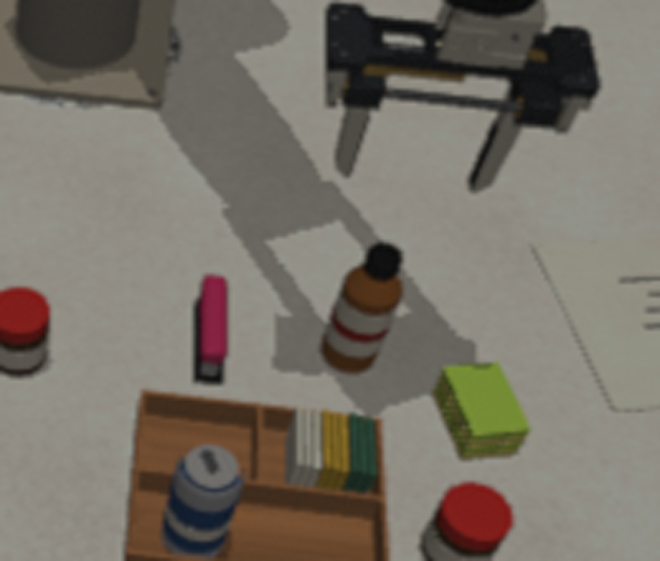

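>>> arm_command(motion=[{"slide": [-0.001, -0.005, 0.09], "turn": [0, 0, 0]}, {"slide": [0, 0, 0.09], "turn": [0, 0, 0]}, {"slide": [0, 0, 0.05], "turn": [0, 0, 0]}, {"slide": [0, 0, 0], "turn": [0, 0, 0]}, {"slide": [0, 0, 0], "turn": [0, 0, 0]}])

```text
t: 8.93
tool_pos: [0.4264, 0.3021, 0.3047]
orientation: [2.212, -2.226, -0.001]
force: [-0.4, -0.2, -0.3]
opening: 0.0928
```

Run:
```python
from h import *
go(.427,.303,.076)
from plant import robot
c=robot.read_camera("scene");b=(60,230,260,460)
cv2.imwrite(f"pics/s7.png",cv2.resize(c["pixels"][b[0]:b[1],b[2]:b[3]],None,fx=3.3,fy=3.3,interpolation=cv2.INTER_CUBIC))
```

```text
t 8.93 grasp [0.4259 0.3018 0.1377] yaw -90.36 tilt [-0.003  -0.0018 -1.    ] open 0.0928 F [-0.4 -0.2 -0.3] q [ 0.52 -0.01  1.82 -0.    1.33  2.1 ]
slide shares [-0.0025 -0.002   0.1542] dist 0.062 turn z share -0.013
```

View pics/s7.png

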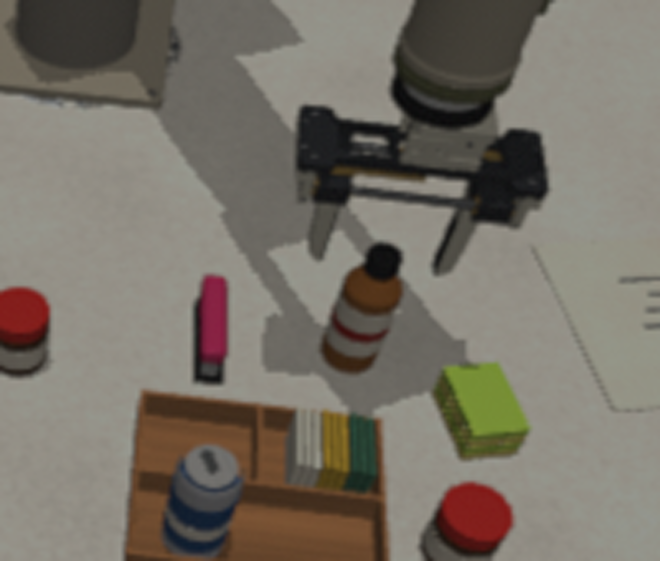

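The tips ((318,258) and (440,273)) straddle the cap (383,260). Going down.

>>> arm_command(motion=[{"slide": [-0.0025, -0.002, 0.075], "turn": [0, 0, 0]}, {"slide": [0, 0, 0.075], "turn": [0, 0, 0]}, {"slide": [0, 0, 0], "turn": [0, 0, 0]}, {"slide": [0, 0, 0], "turn": [0, 0, 0]}, {"slide": [0, 0, 0], "turn": [0, 0, 0]}])

```text
t: 9.4
tool_pos: [0.4279, 0.3045, 0.2487]
orientation: [-2.214, 2.225, -0.001]
force: [-0.4, -0.5, 0.3]
opening: 0.093
```

>>> arm_command(motion=[{"slide": [0, 0, 0], "turn": [0, 0, 0]}, {"slide": [0, 0, 0], "turn": [0, 0, 0]}, {"slide": [0, 0, 0], "turn": [0, 0, 0]}, {"slide": [0, 0, 0], "turn": [0, 0, 0]}, {"slide": [0, 0, 0], "turn": [0, 0, 0]}], gripper=30, grip_force=25)

```text
t: 9.82
tool_pos: [0.4269, 0.3041, 0.2465]
orientation: [-2.216, 2.226, -0.0]
force: [0.1, -0.2, -0.5]
opening: 0.0641
```

>>> arm_command(motion=[{"slide": [0, 0, 0], "turn": [0, 0, 0]}, {"slide": [0, 0, 0], "turn": [0, 0, 0]}, {"slide": [0, 0, 0], "turn": [0, 0, 0]}, {"slide": [0, 0, 0], "turn": [0, 0, 0]}, {"slide": [0, 0, 0], "turn": [0, 0, 0]}])

```text
t: 10.23
tool_pos: [0.4268, 0.3041, 0.246]
orientation: [-2.216, 2.226, 0.0]
force: [0.1, 1.1, 1.8]
opening: 0.0518
```

Run:
```python
from h import *
go(.427,.303,.16)
```

```text
t 10.23 grasp [0.4268 0.3042 0.079 ] yaw -90.27 tilt [ 2.e-04  2.e-04 -1.e+00] open 0.0518 F [0.1 1.1 1.8] q [0.52 0.06 1.86 0.   1.22 2.1 ]
slide shares [ 0.0028 -0.0005 -0.2025] dist 0.081 turn z share -0.009
```

>>> arm_command(motion=[{"slide": [0, 0, -0.06], "turn": [0, 0, 0]}, {"slide": [0, 0, -0.08], "turn": [0, 0, 0]}, {"slide": [0, 0, -0.08], "turn": [0, 0, 0]}, {"slide": [0, 0, 0], "turn": [0, 0, 0]}, {"slide": [0, 0, 0], "turn": [0, 0, 0]}])

```text
t: 10.65
tool_pos: [0.4274, 0.3043, 0.3358]
orientation: [-2.214, 2.224, -0.002]
force: [1.0, 0.2, -3.0]
opening: 0.0516
```

Run:
```python
from h import *
go(.654,.276,.16)
```

```text
t 10.65 grasp [0.428  0.3046 0.1688] yaw -90.27 tilt [ 0.0035  0.0018 -1.    ] open 0.0516 F [ 1.   0.2 -3. ] q [ 0.52 -0.03  1.78 -0.    1.39  2.1 ]
slide shares [ 0.0682 -0.5668  0.0239] dist 0.229 turn z share -0.009
```

>>> arm_command(motion=[{"slide": [0.011, -0.09, 0], "turn": [0, 0, 0]}, {"slide": [0.011, -0.09, 0], "turn": [0, 0, 0]}, {"slide": [0.011, -0.095, 0], "turn": [0, 0, 0]}, {"slide": [0.011, -0.095, 0], "turn": [0, 0, 0]}, {"slide": [0.011, -0.095, 0], "turn": [0, 0, 0]}])

```text
t: 11.07
tool_pos: [0.6135, 0.2804, 0.3305]
orientation: [2.213, -2.224, -0.003]
force: [0.1, 1.0, -2.3]
opening: 0.0516
```

>>> arm_command(motion=[{"slide": [0.013, -0.095, 0], "turn": [0, 0, 0]}, {"slide": [0, 0, 0], "turn": [0, 0, 0]}, {"slide": [0, 0, 0], "turn": [0, 0, 0]}, {"slide": [0, 0, 0], "turn": [0, 0, 0]}, {"slide": [0, 0, 0], "turn": [0, 0, 0]}])

```text
t: 11.48
tool_pos: [0.6495, 0.2761, 0.3327]
orientation: [2.216, -2.225, -0.002]
force: [-0.3, 0.1, -3.5]
opening: 0.0514
```

Run:
```python
from h import *
go(.654,.276,.083)
from plant import robot
c=robot.read_camera("scene");b=(100,270,260,460)
cv2.imwrite(f"pics/s8.png",cv2.resize(c["pixels"][b[0]:b[1],b[2]:b[3]],None,fx=3.3,fy=3.3,interpolation=cv2.INTER_CUBIC))
```

```text
t 11.48 grasp [0.6491 0.276  0.1657] yaw -90.23 tilt [-2.2e-03 -5.0e-04 -1.0e+00] open 0.0514 F [-0.3  0.1 -3.5] q [0.33 0.45 1.23 0.   1.46 1.9 ]
slide shares [ 0.     -0.0117  0.2067] dist 0.083 turn z share -0.008
```

View pics/s8.png

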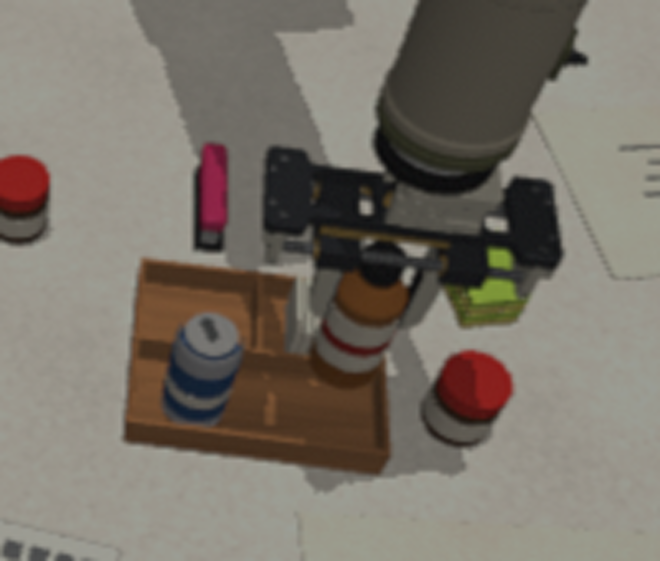

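The bottle hangs over the +y end of the bay (crop (350,340)). Lowering it.

>>> arm_command(motion=[{"slide": [0, -0.009, 0.06], "turn": [0, 0, 0]}, {"slide": [0, 0, 0.06], "turn": [0, 0, 0]}, {"slide": [0, 0, 0.05], "turn": [0, 0, 0]}, {"slide": [0, 0, 0.015], "turn": [0, 0, 0]}, {"slide": [0, 0, 0], "turn": [0, 0, 0]}])

```text
t: 11.95
tool_pos: [0.6525, 0.2759, 0.2579]
orientation: [2.215, -2.223, -0.003]
force: [-0.4, 0.3, -1.5]
opening: 0.0518
```

>>> arm_command(motion=[{"slide": [0, 0, 0.01], "turn": [0, 0, 0]}, {"slide": [0, 0, 0], "turn": [0, 0, 0]}, {"slide": [0, 0, 0], "turn": [0, 0, 0]}, {"slide": [0, 0, 0], "turn": [0, 0, 0]}, {"slide": [0, 0, 0], "turn": [0, 0, 0]}])

```text
t: 12.37
tool_pos: [0.6546, 0.2759, 0.2572]
orientation: [-2.215, 2.226, -0.001]
force: [-0.1, -0.4, -3.2]
opening: 0.0514
```

Run:
```python
from h import *
go(.654,.276,.083)
```

```text
t 12.37 grasp [0.6549 0.276  0.0902] yaw -90.27 tilt [ 1.7e-03  6.0e-04 -1.0e+00] open 0.0514 F [-0.1 -0.4 -3.2] q [ 0.33  0.52  1.28 -0.    1.33  1.9 ]
slide shares [-0.0003  0.0016  0.0181] dist 0.007 turn z share -0.01
```

>>> arm_command(motion=[{"slide": [0, 0, 0.008], "turn": [0, 0, 0]}, {"slide": [0, 0, 0.007], "turn": [0, 0, 0]}, {"slide": [0, 0, 0], "turn": [0, 0, 0]}, {"slide": [0, 0, 0], "turn": [0, 0, 0]}, {"slide": [0, 0, 0], "turn": [0, 0, 0]}])

```text
t: 12.78
tool_pos: [0.6543, 0.2758, 0.2499]
orientation: [-2.216, 2.227, -0.0]
force: [0.7, 0.1, -0.8]
opening: 0.0516
```

Run:
```python
from h import *
go(.654,.276,.083)
```

```text
t 12.78 grasp [0.6543 0.2758 0.0829] yaw -90.27 tilt [ 0. -0. -1.] open 0.0516 F [ 0.7  0.1 -0.8] q [ 0.33  0.53  1.29 -0.    1.32  1.9 ]
slide shares [-0.0005  0.0007 -0.0002] dist 0.0 turn z share -0.009
```

>>> arm_command(motion=[{"slide": [0, 0, 0.0015], "turn": [0, 0, 0]}, {"slide": [0, 0, 0], "turn": [0, 0, 0]}, {"slide": [0, 0, 0], "turn": [0, 0, 0]}, {"slide": [0, 0, 0], "turn": [0, 0, 0]}, {"slide": [0, 0, 0], "turn": [0, 0, 0]}])

```text
t: 13.2
tool_pos: [0.6544, 0.2758, 0.2498]
orientation: [-2.216, 2.226, -0.001]
force: [0.3, -0.4, 3.7]
opening: 0.0516
```

>>> arm_command(motion=[{"slide": [0, 0, 0], "turn": [0, 0, 0]}, {"slide": [0, 0, 0], "turn": [0, 0, 0]}, {"slide": [0, 0, 0], "turn": [0, 0, 0]}, {"slide": [0, 0, 0], "turn": [0, 0, 0]}, {"slide": [0, 0, 0], "turn": [0, 0, 0]}], gripper=80)

```text
t: 13.62
tool_pos: [0.6541, 0.2757, 0.249]
orientation: [2.216, -2.226, -0.0]
force: [-0.7, 0.1, 0.6]
opening: 0.0739
```

>>> arm_command(motion=[{"slide": [0, 0, -0.08], "turn": [0, 0, 0]}, {"slide": [0, 0, -0.1], "turn": [0, 0, 0]}, {"slide": [0, 0, -0.1], "turn": [0, 0, 0]}, {"slide": [0, 0, -0.1], "turn": [0, 0, 0]}, {"slide": [0, 0, 0], "turn": [0, 0, 0]}])

```text
t: 14.03
tool_pos: [0.6556, 0.2762, 0.4134]
orientation: [-2.206, 2.217, -0.011]
force: [1.1, 1.0, 1.6]
opening: 0.0744
```

Run:
```python
from h import *
go(.484,.002,.25)
from plant import robot
c=robot.read_camera("scene");b=(100,270,260,460)
cv2.imwrite(f"pics/s9.png",cv2.resize(c["pixels"][b[0]:b[1],b[2]:b[3]],None,fx=3.3,fy=3.3,interpolation=cv2.INTER_CUBIC))
```

```text
t 14.03 grasp [0.6581 0.2771 0.2464] yaw -90.27 tilt [ 0.0147  0.005  -0.9999] open 0.0744 F [1.1 1.  1.6] q [ 0.33  0.42  1.12 -0.    1.58  1.9 ]
slide shares [ 0.6875  0.4256 -0.0187] dist 0.324 turn z share -0.009
```

View pics/s9.png

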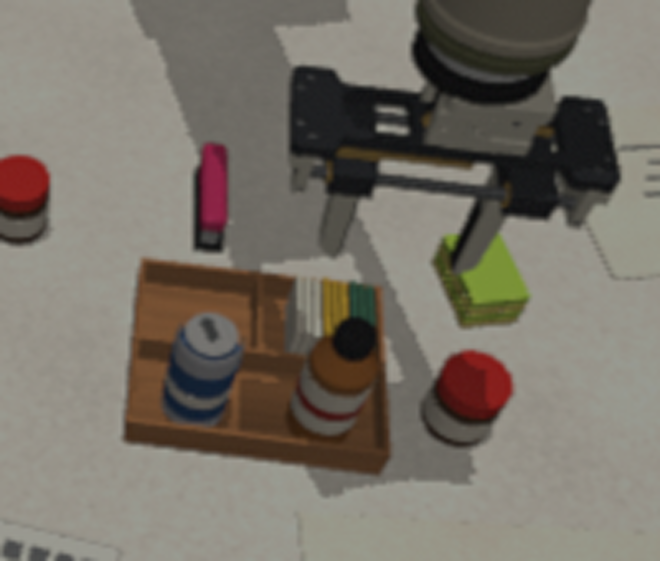

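Both stand in the back row: the can at crop (200,370), the bottle at (335,380). Now the jar nearest the base.

>>> arm_command(motion=[{"slide": [0.086, 0.053, 0], "turn": [0, 0, 0]}, {"slide": [0.086, 0.053, 0], "turn": [0, 0, 0]}, {"slide": [0.086, 0.053, 0], "turn": [0, 0, 0]}, {"slide": [0.086, 0.053, 0], "turn": [0, 0, 0]}, {"slide": [0.086, 0.053, 0], "turn": [0, 0, 0]}], gripper=100)

```text
t: 14.5
tool_pos: [0.5459, 0.103, 0.3997]
orientation: [2.216, -2.225, -0.002]
force: [0.5, -0.2, -0.1]
opening: 0.0926
```

>>> arm_command(motion=[{"slide": [0.086, 0.053, 0], "turn": [0, 0, 0]}, {"slide": [0.086, 0.053, 0], "turn": [0, 0, 0]}, {"slide": [0.083, 0.053, 0], "turn": [0, 0, 0]}, {"slide": [0, 0, 0], "turn": [0, 0, 0]}, {"slide": [0, 0, 0], "turn": [0, 0, 0]}])

```text
t: 14.92
tool_pos: [0.4824, 0.0011, 0.4005]
orientation: [2.212, -2.23, -0.001]
force: [-0.7, 0.0, 0.0]
opening: 0.0927
```

>>> arm_command(motion=[{"slide": [0, 0, 0.09], "turn": [0, 0, 0]}, {"slide": [0, 0, 0.09], "turn": [0, 0, 0]}, {"slide": [0, 0, 0.08], "turn": [0, 0, 0]}, {"slide": [0, 0, 0], "turn": [0, 0, 0]}, {"slide": [0, 0, 0], "turn": [0, 0, 0]}])

```text
t: 15.33
tool_pos: [0.4827, 0.0035, 0.2955]
orientation: [2.215, -2.223, -0.007]
force: [0.5, -0.1, 0.4]
opening: 0.0931
```

Run:
```python
from h import *
go(.483,.002,.050)
from plant import robot
c=robot.read_camera("scene");b=(60,230,180,380)
cv2.imwrite(f"pics/s10.png",cv2.resize(c["pixels"][b[0]:b[1],b[2]:b[3]],None,fx=3.3,fy=3.3,interpolation=cv2.INTER_CUBIC))
```

```text
t 15.33 grasp [0.4818 0.0036 0.1285] yaw -90.21 tilt [-5.2e-03  8.0e-04 -1.0e+00] open 0.0931 F [ 0.5 -0.1  0.4] q [-0.1  -0.11  1.93  0.    1.32  1.48]
slide shares [ 0.0039 -0.0018  0.1961] dist 0.078 turn z share -0.007
```

View pics/s10.png

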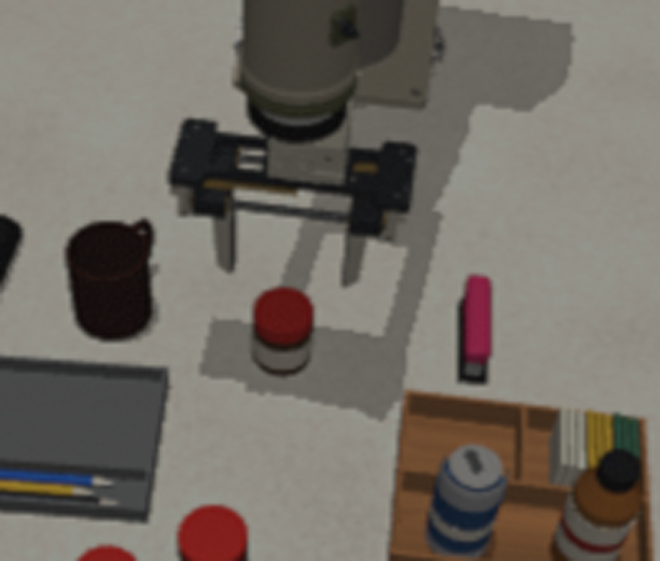

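The jaws are centred on the jar (lid (283,315), tips (226,268) and (350,283)). Going down and closing.

>>> arm_command(motion=[{"slide": [0.004, 0, 0.095], "turn": [0, 0, 0]}, {"slide": [0, 0, 0.096], "turn": [0, 0, 0]}, {"slide": [0, 0, 0], "turn": [0, 0, 0]}, {"slide": [0, 0, 0], "turn": [0, 0, 0]}, {"slide": [0, 0, 0], "turn": [0, 0, 0]}])

```text
t: 15.8
tool_pos: [0.485, 0.0011, 0.2241]
orientation: [-2.215, 2.225, -0.004]
force: [0.3, 0.8, 0.9]
opening: 0.0931
```

>>> arm_command(motion=[{"slide": [0, 0, 0], "turn": [0, 0, 0]}, {"slide": [0, 0, 0], "turn": [0, 0, 0]}, {"slide": [0, 0, 0], "turn": [0, 0, 0]}, {"slide": [0, 0, 0], "turn": [0, 0, 0]}, {"slide": [0, 0, 0], "turn": [0, 0, 0]}], gripper=30, grip_force=20)

```text
t: 16.22
tool_pos: [0.4836, 0.0009, 0.2216]
orientation: [-2.216, 2.226, -0.001]
force: [-0.2, -0.6, -0.1]
opening: 0.0643
```

>>> arm_command(motion=[{"slide": [0, 0, 0], "turn": [0, 0, 0]}, {"slide": [0, 0, 0], "turn": [0, 0, 0]}, {"slide": [0, 0, 0], "turn": [0, 0, 0]}, {"slide": [0, 0, 0], "turn": [0, 0, 0]}, {"slide": [0, 0, 0], "turn": [0, 0, 0]}])

```text
t: 16.63
tool_pos: [0.4834, 0.001, 0.2211]
orientation: [-2.216, 2.227, -0.0]
force: [-1.1, 1.3, 4.4]
opening: 0.0553
```

Run:
```python
from h import *
go(.483,.002,.050)
```

```text
t 16.63 grasp [0.4834 0.001  0.0541] yaw -90.27 tilt [ 1.e-04  0.e+00 -1.e+00] open 0.0553 F [-1.1  1.3  4.4] q [-0.1  -0.01  1.99  0.    1.17  1.47]
slide shares [-0.0025  0.001   0.0103] dist 0.004 turn z share -0.009
```

>>> arm_command(motion=[{"slide": [0, 0, -0.07], "turn": [0, 0, 0]}, {"slide": [0, 0, -0.09], "turn": [0, 0, 0]}, {"slide": [0, 0, -0.08], "turn": [0, 0, 0]}, {"slide": [0, 0, 0], "turn": [0, 0, 0]}, {"slide": [0, 0, 0], "turn": [0, 0, 0]}])

```text
t: 17.05
tool_pos: [0.4842, 0.0009, 0.3189]
orientation: [-2.214, 2.225, -0.005]
force: [-0.2, -0.1, -2.2]
opening: 0.0552
```

>>> arm_command(motion=[{"slide": [-0.082, -0.044, 0], "turn": [0, 0, 0]}, {"slide": [-0.084, -0.044, 0], "turn": [0, 0, 0]}, {"slide": [-0.084, -0.044, 0], "turn": [0, 0, 0]}, {"slide": [-0.084, -0.044, 0], "turn": [0, 0, 0]}, {"slide": [-0.082, -0.044, 0], "turn": [0, 0, 0]}])

```text
t: 17.47
tool_pos: [0.5719, 0.1685, 0.314]
orientation: [2.214, -2.225, -0.003]
force: [0.5, -1.2, -1.8]
opening: 0.0556
```

>>> arm_command(motion=[{"slide": [0, 0, 0], "turn": [0, 0, 0]}, {"slide": [0, 0, 0], "turn": [0, 0, 0]}, {"slide": [0, 0, 0], "turn": [0, 0, 0]}, {"slide": [0, 0, 0], "turn": [0, 0, 0]}, {"slide": [0, 0, 0], "turn": [0, 0, 0]}])

```text
t: 17.88
tool_pos: [0.5717, 0.1658, 0.3165]
orientation: [2.214, -2.227, -0.0]
force: [0.5, -0.1, -1.7]
opening: 0.056
```

Run:
```python
from h import *
go(.572,.168,.058)
from plant import robot
for n,b in (("scene",(100,270,260,460)),("top",(120,270,80,280))):
    c=robot.read_camera(n)
    cv2.imwrite(f"pics/s11{n}.png",cv2.resize(c["pixels"][b[0]:b[1],b[2]:b[3]],None,fx=3.3,fy=3.3,interpolation=cv2.INTER_CUBIC))
```

```text
t 17.88 grasp [0.5715 0.1657 0.1495] yaw -90.35 tilt [-9.e-04 -4.e-04 -1.e+00] open 0.056 F [ 0.5 -0.1 -1.7] q [ 0.2   0.17  1.6  -0.    1.37  1.77]
slide shares [-0.0056 -0.001   0.2286] dist 0.091 turn z share -0.012
```

View pics/s11scene.png

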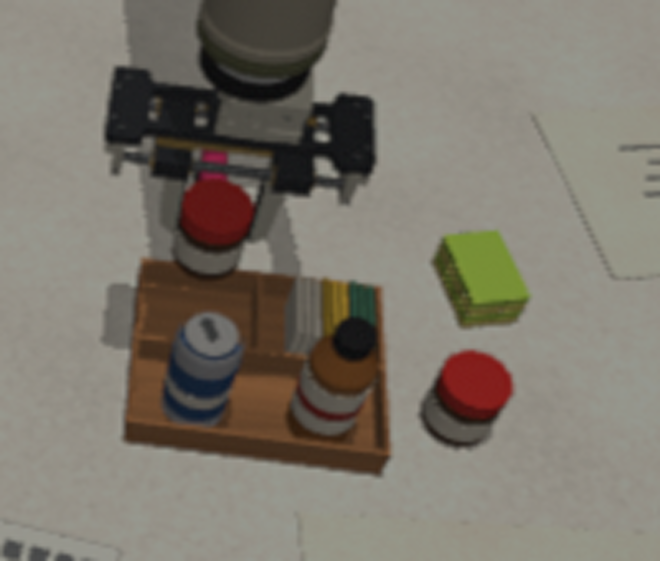

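The jar hangs in front of and above the empty pocket (crop (215,225)). Lowering in stages.

>>> arm_command(motion=[{"slide": [-0.005, 0, 0.06], "turn": [0, 0, 0]}, {"slide": [0, 0, 0.06], "turn": [0, 0, 0]}, {"slide": [0, 0, 0.05], "turn": [0, 0, 0]}, {"slide": [0, 0, 0], "turn": [0, 0, 0]}, {"slide": [0, 0, 0], "turn": [0, 0, 0]}])

```text
t: 18.4
tool_pos: [0.5714, 0.1683, 0.2481]
orientation: [2.214, -2.226, -0.002]
force: [0.1, -0.4, -1.0]
opening: 0.0558
```

Run:
```python
from h import *
go(.572,.168,.058)
from plant import robot
for n,b in (("scene",(130,250,270,420)),("top",(120,270,80,280))):
    c=robot.read_camera(n)
    cv2.imwrite(f"pics/s12{n}.png",cv2.resize(c["pixels"][b[0]:b[1],b[2]:b[3]],None,fx=4,fy=4,interpolation=cv2.INTER_CUBIC))
```

```text
t 18.4 grasp [0.571  0.1682 0.0811] yaw -90.31 tilt [-2.7e-03 -6.0e-04 -1.0e+00] open 0.0558 F [ 0.1 -0.4 -1. ] q [ 0.2   0.25  1.65 -0.    1.25  1.78]
slide shares [ 0.0007 -0.0015  0.0578] dist 0.023 turn z share -0.011
```

View pics/s12scene.png

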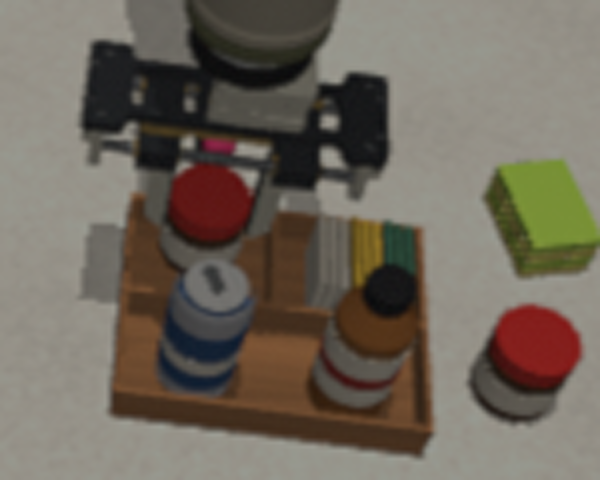

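View pics/s12top.png

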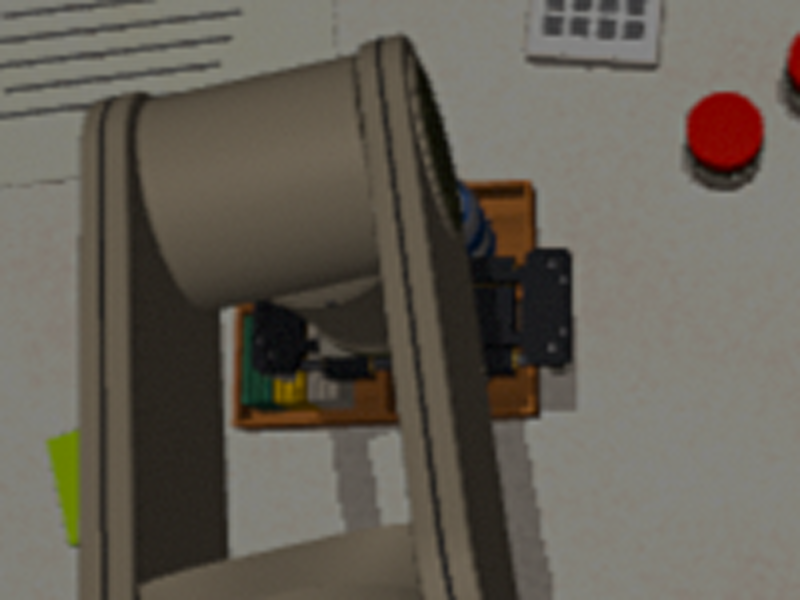

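>>> arm_command(motion=[{"slide": [0, 0, 0.025], "turn": [0, 0, 0]}, {"slide": [0, 0, 0.02], "turn": [0, 0, 0]}, {"slide": [0, 0, 0.006], "turn": [0, 0, 0]}, {"slide": [0, 0, 0], "turn": [0, 0, 0]}, {"slide": [0, 0, 0], "turn": [0, 0, 0]}])

```text
t: 18.92
tool_pos: [0.572, 0.1689, 0.2282]
orientation: [2.216, -2.226, -0.001]
force: [-0.0, -0.2, -1.7]
opening: 0.0556
```

>>> arm_command(motion=[{"slide": [0, 0, 0.003], "turn": [0, 0, 0]}, {"slide": [0, 0, 0], "turn": [0, 0, 0]}, {"slide": [0, 0, 0], "turn": [0, 0, 0]}, {"slide": [0, 0, 0], "turn": [0, 0, 0]}, {"slide": [0, 0, 0], "turn": [0, 0, 0]}])

```text
t: 19.33
tool_pos: [0.5722, 0.169, 0.2275]
orientation: [-2.216, 2.226, -0.0]
force: [-0.8, -0.2, -1.3]
opening: 0.0555
```

Run:
```python
from h import *
go(.572,.168,.058)
```

```text
t 19.33 grasp [0.5723 0.169  0.0605] yaw -90.27 tilt [ 3.e-04  1.e-04 -1.e+00] open 0.0555 F [-0.8 -0.2 -1.3] q [0.2  0.27 1.66 0.   1.21 1.78]
slide shares [0.0025 0.0005 0.0063] dist 0.003 turn z share -0.009
```

>>> arm_command(motion=[{"slide": [0, 0, 0.005], "turn": [0, 0, 0]}, {"slide": [0, 0, 0.002], "turn": [0, 0, 0]}, {"slide": [0, 0, 0], "turn": [0, 0, 0]}, {"slide": [0, 0, 0], "turn": [0, 0, 0]}, {"slide": [0, 0, 0], "turn": [0, 0, 0]}])

```text
t: 19.75
tool_pos: [0.5724, 0.169, 0.2252]
orientation: [-2.216, 2.226, -0.001]
force: [-2.2, -0.8, 5.8]
opening: 0.0557
```

Run:
```python
from h import *
go(.572,.168,.058)
```

```text
t 19.75 grasp [0.5725 0.169  0.0582] yaw -90.27 tilt [ 7.e-04  1.e-04 -1.e+00] open 0.0557 F [-2.2 -0.8  5.8] q [ 0.2   0.28  1.66 -0.    1.2   1.78]
slide shares [0.0025 0.0009 0.0004] dist 0.001 turn z share -0.009
```

Touchdown shows as +5.8 N. Releasing and lifting.

>>> arm_command(motion=[{"slide": [0, 0, 0], "turn": [0, 0, 0]}, {"slide": [0, 0, 0], "turn": [0, 0, 0]}, {"slide": [0, 0, 0], "turn": [0, 0, 0]}, {"slide": [0, 0, 0], "turn": [0, 0, 0]}, {"slide": [0, 0, 0], "turn": [0, 0, 0]}], gripper=74)

```text
t: 20.17
tool_pos: [0.572, 0.169, 0.2243]
orientation: [2.216, -2.226, -0.0]
force: [0.6, -0.6, -0.3]
opening: 0.0687
```

>>> arm_command(motion=[{"slide": [0, 0, -0.08], "turn": [0, 0, 0]}, {"slide": [0, 0, -0.1], "turn": [0, 0, 0]}, {"slide": [0, 0, -0.1], "turn": [0, 0, 0]}, {"slide": [0, 0, -0.1], "turn": [0, 0, 0]}, {"slide": [0, 0, 0], "turn": [0, 0, 0]}])

```text
t: 20.58
tool_pos: [0.5742, 0.1694, 0.3871]
orientation: [-2.208, 2.218, -0.012]
force: [0.8, 0.3, 1.4]
opening: 0.0689
```

Run:
```python
from h import *
go(.493,.415,.2,-74)
from plant import robot
for n,b in (("scene",(100,250,260,440)),("top",(120,270,80,280))):
    c=robot.read_camera(n)
    cv2.imwrite(f"pics/s13{n}.png",cv2.resize(c["pixels"][b[0]:b[1],b[2]:b[3]],None,fx=4,fy=4,interpolation=cv2.INTER_CUBIC))
```

```text
t 20.58 grasp [0.5766 0.1699 0.2201] yaw -90.26 tilt [ 0.0143  0.003  -0.9999] open 0.0689 F [0.8 0.3 1.4] q [0.2  0.13 1.52 0.   1.48 1.78]
slide shares [-0.6128  0.2065  0.0492] dist 0.259 turn z share -0.568
```

View pics/s13scene.png

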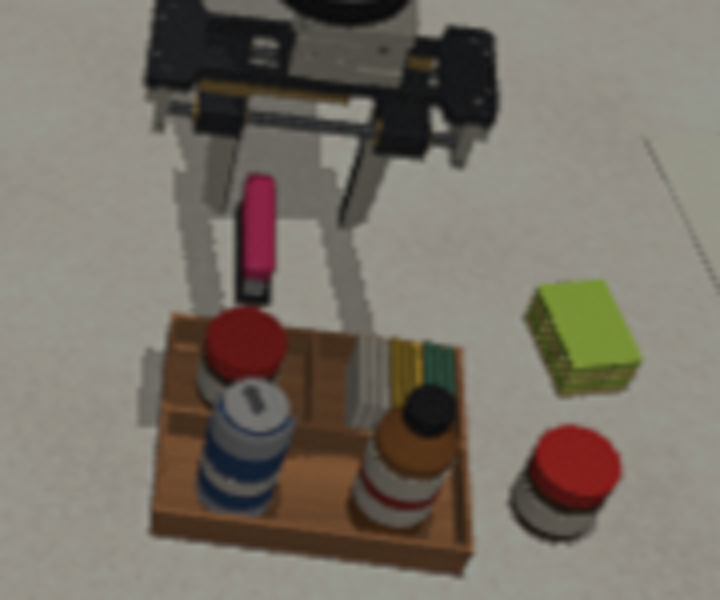

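The jar stands in the front pocket (crop (240,355)). Next, the notes at (0.492, 0.416), long axis about 16.5°.

>>> arm_command(motion=[{"slide": [-0.088, 0.0295, 0], "turn": [0, 0, 0]}, {"slide": [-0.088, 0.0295, 0], "turn": [0, 0, 0]}, {"slide": [-0.088, 0.0295, 0], "turn": [0, 0, 0]}, {"slide": [-0.088, 0.0295, 0], "turn": [0, 0, 0]}, {"slide": [-0.088, 0.0295, 0], "turn": [0, 0, 0]}], gripper=100)

```text
t: 21.1
tool_pos: [0.5127, 0.3464, 0.3738]
orientation: [2.213, -2.225, -0.002]
force: [0.3, -0.3, 0.3]
opening: 0.0925
```

>>> arm_command(motion=[{"slide": [-0.088, 0.0295, 0], "turn": [0, 0, 0]}, {"slide": [-0.085, 0.0295, 0], "turn": [0, 0, 0]}, {"slide": [0, 0, 0.04], "turn": [0, 0, -0.19]}, {"slide": [0, 0, 0.04], "turn": [0, 0, -0.2]}, {"slide": [0, 0, 0.04], "turn": [0, 0, -0.2]}])

```text
t: 21.52
tool_pos: [0.4895, 0.4152, 0.3253]
orientation: [2.523, -1.866, -0.001]
force: [-0.4, 0.7, 0.5]
opening: 0.0929
```

>>> arm_command(motion=[{"slide": [0, 0, 0.08], "turn": [0, 0, 0]}, {"slide": [0, 0, 0.05], "turn": [0, 0, 0]}, {"slide": [0, 0, 0], "turn": [0, 0, 0]}, {"slide": [0, 0, 0], "turn": [0, 0, 0]}, {"slide": [0, 0, 0], "turn": [0, 0, 0]}])

```text
t: 21.93
tool_pos: [0.4908, 0.4146, 0.2768]
orientation: [2.519, -1.877, -0.0]
force: [0.5, 0.1, 1.3]
opening: 0.093
```

Run:
```python
from h import *
go(.493,.416,.028,-73.4)
from plant import robot
for n,b in (("scene",(100,240,330,480)),("top",(120,270,80,280))):
    c=robot.read_camera(n)
    cv2.imwrite(f"pics/s14{n}.png",cv2.resize(c["pixels"][b[0]:b[1],b[2]:b[3]],None,fx=4,fy=4,interpolation=cv2.INTER_CUBIC))
```

```text
t 21.93 grasp [0.4908 0.4146 0.1098] yaw -73.37 tilt [-1.e-04 -1.e-04 -1.e+00] open 0.093 F [0.5 0.1 1.3] q [0.62 0.33 1.49 0.   1.32 1.9 ]
slide shares [-0.0018 -0.0063  0.2046] dist 0.082 turn z share 0.001
```

View pics/s14scene.png

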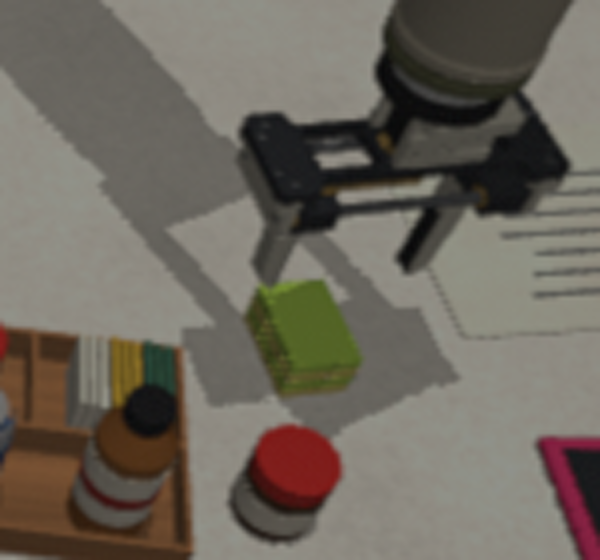

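The jaws line up with the block's short edges (crop (315,335)). Descending and closing.

>>> arm_command(motion=[{"slide": [-0.002, -0.005, 0.09], "turn": [0, 0, 0]}, {"slide": [0, 0, 0.09], "turn": [0, 0, 0]}, {"slide": [0, 0, 0.02], "turn": [0, 0, 0]}, {"slide": [0, 0, 0], "turn": [0, 0, 0]}, {"slide": [0, 0, 0], "turn": [0, 0, 0]}])

```text
t: 22.45
tool_pos: [0.4927, 0.4161, 0.1979]
orientation: [-2.519, 1.877, -0.0]
force: [0.9, 0.3, 0.8]
opening: 0.0927
```

>>> arm_command(motion=[{"slide": [0, 0, 0], "turn": [0, 0, 0]}, {"slide": [0, 0, 0], "turn": [0, 0, 0]}, {"slide": [0, 0, 0], "turn": [0, 0, 0]}, {"slide": [0, 0, 0], "turn": [0, 0, 0]}, {"slide": [0, 0, 0], "turn": [0, 0, 0]}], gripper=30, grip_force=20)

```text
t: 22.87
tool_pos: [0.4926, 0.4161, 0.1975]
orientation: [-2.518, 1.876, -0.001]
force: [-0.2, -0.1, 0.2]
opening: 0.0645
```

>>> arm_command(motion=[{"slide": [0, 0, 0], "turn": [0, 0, 0]}, {"slide": [0, 0, 0], "turn": [0, 0, 0]}, {"slide": [0, 0, 0], "turn": [0, 0, 0]}, {"slide": [0, 0, 0], "turn": [0, 0, 0]}, {"slide": [0, 0, 0], "turn": [0, 0, 0]}])

```text
t: 23.28
tool_pos: [0.4924, 0.4159, 0.1966]
orientation: [2.519, -1.877, 0.0]
force: [-0.7, -0.8, 2.4]
opening: 0.0509
```

Run:
```python
from h import *
go(.493,.416,.13,-73.4)
```

```text
t 23.28 grasp [0.4924 0.4159 0.0296] yaw -73.37 tilt [-0. -0. -1.] open 0.0509 F [-0.7 -0.8  2.4] q [ 0.62  0.43  1.53 -0.    1.18  1.9 ]
slide shares [ 1.000e-04 -1.500e-03 -2.509e-01] dist 0.1 turn z share 0.001
```

>>> arm_command(motion=[{"slide": [0, 0, -0.06], "turn": [0, 0, 0]}, {"slide": [0, 0, -0.1], "turn": [0, 0, 0]}, {"slide": [0, 0, -0.1], "turn": [0, 0, 0]}, {"slide": [0, 0, -0.1], "turn": [0, 0, 0]}, {"slide": [0, 0, -0.1], "turn": [0, 0, 0]}])

```text
t: 23.7
tool_pos: [0.492, 0.4157, 0.3819]
orientation: [2.519, -1.876, -0.001]
force: [0.5, 0.1, -1.3]
opening: 0.051
```

Run:
```python
from h import *
from plant import robot
c=robot.read_camera("scene");pickle.dump(c,open("pics/scene15.pkl","wb"));b=(150,230,130,250)
cv2.imwrite(f"pics/s15.png",cv2.resize(c["pixels"][b[0]:b[1],b[2]:b[3]],None,fx=6,fy=6,interpolation=cv2.INTER_CUBIC))
cv2.imwrite(f"pics/s15f.png",c["pixels"])
th=np.radians(4);O=np.array([.613,-.203])
def tg(x,y): return O+np.array([np.cos(th)*x-np.sin(th)*y,np.sin(th)*x+np.cos(th)*y])
print(tg(-.02,.055),tg(-.02,-.05))
x,y=tg(-.02,.055);go(x,y,.22,-86)
```

```text
[ 0.58921211 -0.14952911] [ 0.59653654 -0.25427333]
t 23.75 grasp [0.4951 0.418  0.2258] yaw -73.36 tilt [ 0.01    0.0073 -0.9999] open 0.051 F [1.9 1.9 7.6] q [0.62 0.25 1.37 0.   1.5  1.9 ]
slide shares [1.4251 0.1761 0.0064] dist 0.574 turn z share 0.441
```

View pics/s15.png

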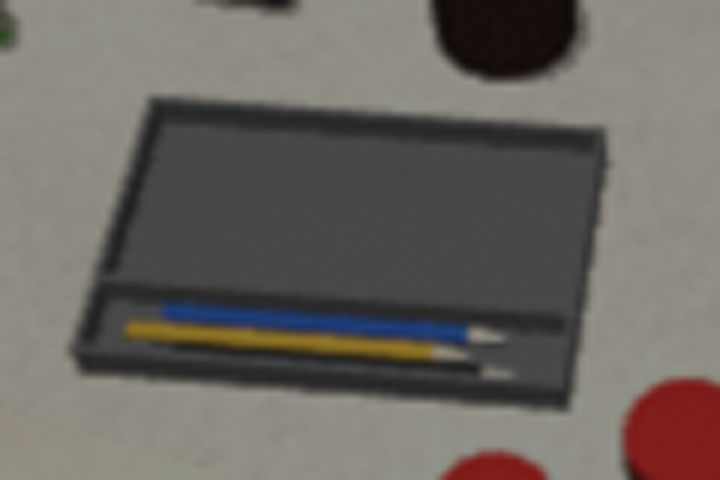

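View pics/s15f.png

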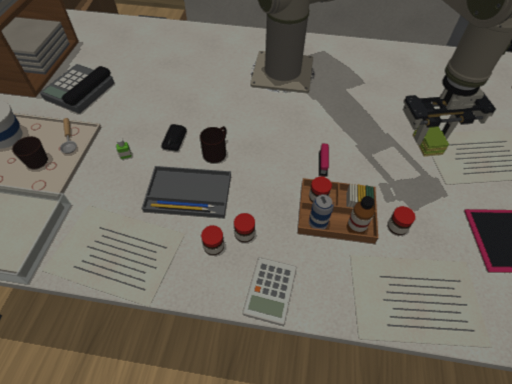

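The notes are held level (scene (433,142)); tray rim corners at crop (152,98), (605,130), (568,392), (78,355).

>>> arm_command(motion=[{"slide": [0, 0, 0], "turn": [0, 0, 0.15]}, {"slide": [0, 0, 0], "turn": [0, 0, 0.15]}, {"slide": [0, 0, 0], "turn": [0, 0, 0.14]}, {"slide": [0, 0, 0], "turn": [0, 0, 0]}, {"slide": [0, 0, 0], "turn": [0, 0, 0]}])

```text
t: 24.17
tool_pos: [0.4923, 0.4158, 0.3799]
orientation: [2.3, -2.139, -0.0]
force: [-0.0, 0.1, -1.5]
opening: 0.0508
```

Run:
```python
from h import *
c=pickle.load(open("pics/scene15.pkl","rb"))
a=ray(c,np.array([[152,98],[605,130],[568,392],[78,355]])/6+[130,150],.02)
print(a.round(3).tolist(),a.mean(0)); print([np.degrees(np.arctan2(*(a[i]-a[i-1])[::-1])).round(1) for i in range(4)])
go(.589,-.149,.22,-86)
```

```text
[[0.553, -0.321], [0.535, -0.094], [0.688, -0.081], [0.706, -0.306]] [ 0.62068498 -0.20024673]
[np.float64(-174.4), np.float64(94.5), np.float64(5.1), np.float64(-85.5)]
t 24.17 grasp [0.4922 0.4158 0.2129] yaw -85.85 tilt [-7.e-04 -4.e-04 -1.e+00] open 0.0508 F [-0.   0.1 -1.5] q [0.62 0.26 1.39 0.   1.5  2.12]
slide shares [ 1.4259 -0.1388 -0.0174] dist 0.573 turn z share 0.005
```

>>> arm_command(motion=[{"slide": [0.08, -0.01, 0], "turn": [0, 0, 0]}, {"slide": [0.1, -0.01, 0], "turn": [0, 0, 0]}, {"slide": [0.1, -0.01, 0], "turn": [0, 0, 0]}, {"slide": [0.1, -0.01, 0], "turn": [0, 0, 0]}, {"slide": [0.1, -0.01, 0], "turn": [0, 0, 0]}])

```text
t: 24.58
tool_pos: [0.5256, 0.2242, 0.3802]
orientation: [2.302, -2.138, -0.0]
force: [0.6, 0.7, -1.2]
opening: 0.0508
```

>>> arm_command(motion=[{"slide": [0.1, -0.01, 0], "turn": [0, 0, 0]}, {"slide": [0.1, -0.01, 0], "turn": [0, 0, 0]}, {"slide": [0.1, -0.01, 0], "turn": [0, 0, 0]}, {"slide": [0.1, -0.01, 0], "turn": [0, 0, 0]}, {"slide": [0.1, -0.01, 0], "turn": [0, 0, 0]}])

```text
t: 25.0
tool_pos: [0.5597, 0.0258, 0.3804]
orientation: [-2.301, 2.139, -0.0]
force: [0.7, 0.1, -0.1]
opening: 0.0507
```

>>> arm_command(motion=[{"slide": [0.1, -0.01, 0], "turn": [0, 0, 0]}, {"slide": [0.1, -0.01, 0], "turn": [0, 0, 0]}, {"slide": [0.1, -0.01, 0], "turn": [0, 0, 0]}, {"slide": [0.1, -0.01, 0], "turn": [0, 0, 0]}, {"slide": [0.04, -0.01, 0], "turn": [0, 0, 0]}])

```text
t: 25.42
tool_pos: [0.5919, -0.1513, 0.3802]
orientation: [2.297, -2.142, 0.002]
force: [-0.7, 0.4, -0.3]
opening: 0.051
```

>>> arm_command(motion=[{"slide": [0, 0, 0], "turn": [0, 0, 0]}, {"slide": [0, 0, 0.09], "turn": [0, 0, 0]}, {"slide": [0, 0, 0.09], "turn": [0, 0, 0]}, {"slide": [0, 0, 0.07], "turn": [0, 0, 0]}, {"slide": [0, 0, 0], "turn": [0, 0, 0]}])

```text
t: 25.83
tool_pos: [0.5892, -0.1448, 0.2726]
orientation: [2.297, -2.136, -0.018]
force: [-1.3, 0.4, -1.9]
opening: 0.051
```

Run:
```python
from h import *
go(.593,-.149,.0336,-86)
from plant import robot
c=robot.read_camera("scene");b=(90,250,120,320)
cv2.imwrite(f"pics/s16.png",cv2.resize(c["pixels"][b[0]:b[1],b[2]:b[3]],None,fx=3.5,fy=3.5,interpolation=cv2.INTER_CUBIC))
```

```text
t 25.83 grasp [ 0.5872 -0.1441  0.1057] yaw -85.84 tilt [-0.0115  0.0042 -0.9999] open 0.051 F [-1.3  0.4 -1.9] q [-0.33  0.25  1.6   0.    1.3   1.17]
slide shares [ 0.0122 -0.0108  0.1799] dist 0.072 turn z share 0.006
```

View pics/s16.png

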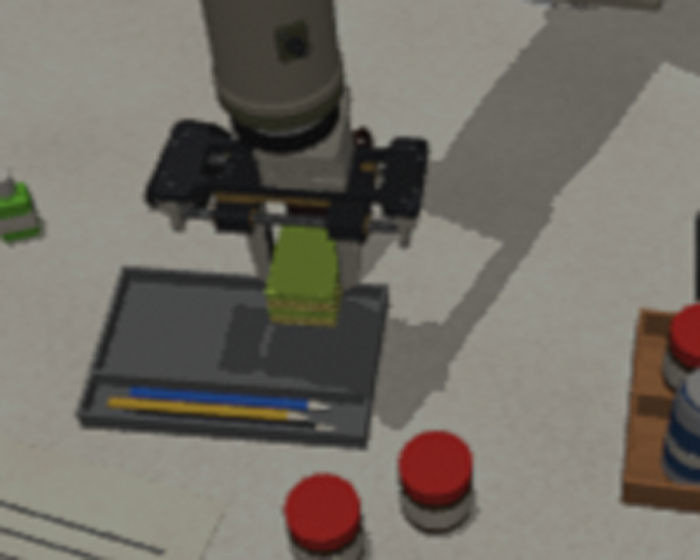

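>>> arm_command(motion=[{"slide": [0.008, -0.006, 0.06], "turn": [0, 0, 0]}, {"slide": [0, 0, 0.06], "turn": [0, 0, 0]}, {"slide": [0, 0, 0.03], "turn": [0, 0, 0]}, {"slide": [0, 0, 0], "turn": [0, 0, 0]}, {"slide": [0, 0, 0], "turn": [0, 0, 0]}])

```text
t: 26.3
tool_pos: [0.5951, -0.1493, 0.2217]
orientation: [-2.299, 2.141, -0.0]
force: [-0.5, -0.1, -0.7]
opening: 0.0508
```

Run:
```python
from h import *
go(.593,-.149,.0336,-86)
```

```text
t 26.3 grasp [ 0.5951 -0.1493  0.0547] yaw -85.92 tilt [ 3.e-04 -0.e+00 -1.e+00] open 0.0508 F [-0.5 -0.1 -0.7] q [-0.33  0.32  1.62  0.    1.21  1.17]
slide shares [-0.001   0.0052  0.0528] dist 0.021 turn z share 0.003
```

>>> arm_command(motion=[{"slide": [0, 0, 0.025], "turn": [0, 0, 0]}, {"slide": [0, 0, 0.018], "turn": [0, 0, 0]}, {"slide": [0, 0, 0], "turn": [0, 0, 0]}, {"slide": [0, 0, 0], "turn": [0, 0, 0]}, {"slide": [0, 0, 0], "turn": [0, 0, 0]}])

```text
t: 26.72
tool_pos: [0.5948, -0.1496, 0.2036]
orientation: [-2.298, 2.142, -0.0]
force: [0.1, -0.9, -1.2]
opening: 0.051
```

Run:
```python
from h import *
go(.593,-.149,.0336,-86)
```

```text
t 26.72 grasp [ 0.5949 -0.1496  0.0366] yaw -85.97 tilt [ 2.e-04 -0.e+00 -1.e+00] open 0.051 F [ 0.1 -0.9 -1.2] q [-0.33  0.34  1.62  0.    1.17  1.17]
slide shares [-0.0017  0.0045  0.0075] dist 0.004 turn z share 0.001
```

>>> arm_command(motion=[{"slide": [0, 0, 0.005], "turn": [0, 0, 0]}, {"slide": [0, 0, 0.002], "turn": [0, 0, 0]}, {"slide": [0, 0, 0], "turn": [0, 0, 0]}, {"slide": [0, 0, 0], "turn": [0, 0, 0]}, {"slide": [0, 0, 0], "turn": [0, 0, 0]}])

```text
t: 27.13
tool_pos: [0.5948, -0.1495, 0.2007]
orientation: [-2.298, 2.142, -0.0]
force: [-0.1, -0.5, -1.3]
opening: 0.0509
```

Run:
```python
from h import *
go(.593,-.149,.0336,-86)
```

```text
t 27.13 grasp [ 0.5948 -0.1495  0.0337] yaw -85.97 tilt [ 2.e-04 -1.e-04 -1.e+00] open 0.0509 F [-0.1 -0.5 -1.3] q [-0.33  0.35  1.62 -0.    1.17  1.17]
slide shares [-0.0016  0.0044  0.0001] dist 0.002 turn z share 0.001
```

Within a millimetre of the floor. A last nudge down, then release.

>>> arm_command(motion=[{"slide": [0, 0, 0.0025], "turn": [0, 0, 0]}, {"slide": [0, 0, 0], "turn": [0, 0, 0]}, {"slide": [0, 0, 0], "turn": [0, 0, 0]}, {"slide": [0, 0, 0], "turn": [0, 0, 0]}, {"slide": [0, 0, 0], "turn": [0, 0, 0]}])

```text
t: 27.55
tool_pos: [0.5949, -0.1495, 0.2006]
orientation: [-2.298, 2.142, -0.0]
force: [-4.1, 1.0, 8.1]
opening: 0.0507
```

>>> arm_command(motion=[{"slide": [0, 0, 0], "turn": [0, 0, 0]}, {"slide": [0, 0, 0], "turn": [0, 0, 0]}, {"slide": [0, 0, 0], "turn": [0, 0, 0]}, {"slide": [0, 0, 0], "turn": [0, 0, 0]}, {"slide": [0, 0, 0], "turn": [0, 0, 0]}], gripper=65)

```text
t: 27.97
tool_pos: [0.5947, -0.1495, 0.1993]
orientation: [2.298, -2.142, -0.0]
force: [-0.8, -0.2, -0.4]
opening: 0.0601
```

>>> arm_command(motion=[{"slide": [0, 0, -0.06], "turn": [0, 0, 0]}, {"slide": [0, 0, -0.1], "turn": [0, 0, 0]}, {"slide": [0, 0, -0.1], "turn": [0, 0, 0]}, {"slide": [0, 0, -0.1], "turn": [0, 0, 0]}, {"slide": [0, 0, -0.1], "turn": [0, 0, 0]}])

```text
t: 28.38
tool_pos: [0.5944, -0.1494, 0.3852]
orientation: [2.298, -2.142, -0.001]
force: [1.3, -0.2, -0.8]
opening: 0.0602
```

Run:
```python
from h import *
go(.439,.175,.2,-87.5)
from plant import robot
c=robot.read_camera("scene");b=(90,250,120,320)
cv2.imwrite(f"pics/s17.png",cv2.resize(c["pixels"][b[0]:b[1],b[2]:b[3]],None,fx=3.5,fy=3.5,interpolation=cv2.INTER_CUBIC))
```

```text
t 28.38 grasp [ 0.5943 -0.1494  0.2182] yaw -85.98 tilt [-4.e-04  1.e-04 -1.e+00] open 0.0602 F [ 1.3 -0.2 -0.8] q [-0.33  0.17  1.48  0.    1.49  1.17]
slide shares [-0.8363  0.3306  0.0458] dist 0.36 turn z share 0.053
```

View pics/s17.png

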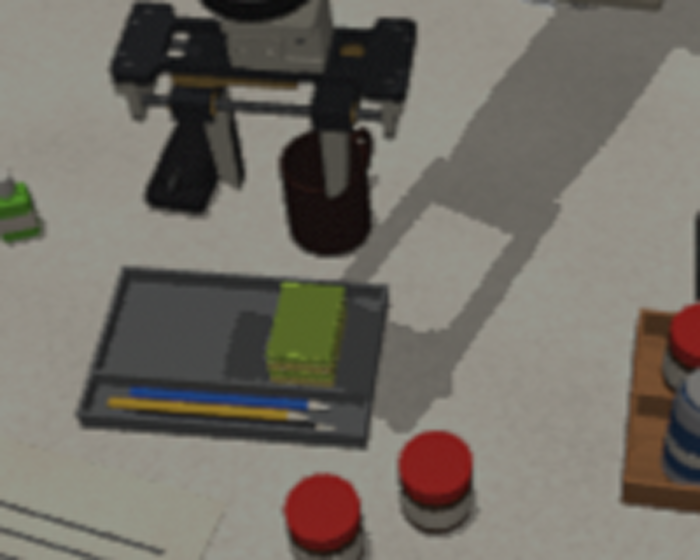

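The notes lie flat in the tray (crop (305,330)), clear of its right wall. Now the stapler.

>>> arm_command(motion=[{"slide": [-0.093, 0.037, 0], "turn": [0, 0, 0]}, {"slide": [-0.093, 0.037, 0], "turn": [0, 0, 0]}, {"slide": [-0.093, 0.037, 0], "turn": [0, 0, 0]}, {"slide": [-0.093, 0.037, 0], "turn": [0, 0, 0]}, {"slide": [-0.093, 0.037, 0], "turn": [0, 0, 0]}], gripper=80)

```text
t: 28.85
tool_pos: [0.5068, 0.0321, 0.3832]
orientation: [-2.297, 2.143, -0.0]
force: [0.2, 0.7, -1.0]
opening: 0.0743
```

>>> arm_command(motion=[{"slide": [-0.093, 0.037, 0], "turn": [0, 0, 0]}, {"slide": [-0.093, 0.037, 0], "turn": [0, 0, 0]}, {"slide": [-0.093, 0.037, 0], "turn": [0, 0, 0]}, {"slide": [-0.092, 0.036, 0], "turn": [0, 0, 0]}, {"slide": [0, 0, 0], "turn": [0, 0, 0.035]}])

```text
t: 29.27
tool_pos: [0.436, 0.1797, 0.3835]
orientation: [-2.284, 2.155, 0.004]
force: [-0.1, 0.4, 0.5]
opening: 0.0744
```

>>> arm_command(motion=[{"slide": [0, 0, 0.09], "turn": [0, 0, 0]}, {"slide": [0, 0, 0.09], "turn": [0, 0, 0]}, {"slide": [0, 0, 0.08], "turn": [0, 0, 0]}, {"slide": [0, 0, 0], "turn": [0, 0, 0]}, {"slide": [0, 0, 0], "turn": [0, 0, 0]}])

```text
t: 29.68
tool_pos: [0.438, 0.1742, 0.2781]
orientation: [2.276, -2.16, -0.004]
force: [0.8, -0.1, 0.6]
opening: 0.0747
```

Run:
```python
from h import *
go(.439,.1755,.037,-87)
from plant import robot
for n,b in (("scene",(80,200,260,400)),("top",(190,300,130,250))):
    c=robot.read_camera(n)
    cv2.imwrite(f"pics/s18{n}.png",cv2.resize(c["pixels"][b[0]:b[1],b[2]:b[3]],None,fx=4.5,fy=4.5,interpolation=cv2.INTER_CUBIC))
```

```text
t 29.68 grasp [0.4373 0.174  0.1111] yaw -86.99 tilt [-0.0044 -0.0013 -1.    ] open 0.0747 F [ 0.8 -0.1  0.6] q [ 0.27 -0.12  1.98 -0.    1.29  1.79]
slide shares [-0.0033 -0.0035  0.1852] dist 0.074 turn z share 0.0
```

View pics/s18scene.png

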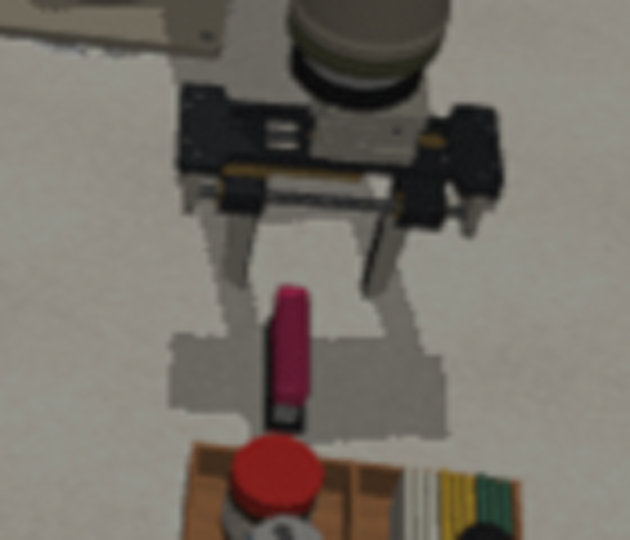

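View pics/s18top.png

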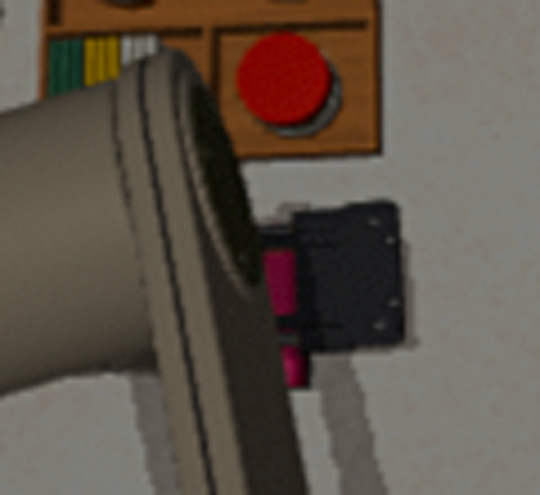

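The stapler lies between the jaws (crop (290,350)). Descending and closing.

>>> arm_command(motion=[{"slide": [-0.002, -0.003, 0.09], "turn": [0, 0, 0]}, {"slide": [0, 0, 0.085], "turn": [0, 0, 0]}, {"slide": [0, 0, 0], "turn": [0, 0, 0]}, {"slide": [0, 0, 0], "turn": [0, 0, 0]}, {"slide": [0, 0, 0], "turn": [0, 0, 0]}])

```text
t: 30.2
tool_pos: [0.4414, 0.1759, 0.2125]
orientation: [-2.277, 2.16, -0.003]
force: [0.0, 0.2, 0.4]
opening: 0.0745
```

Run:
```python
from h import *
go(.439,.1755,.037,-87)
```

```text
t 30.2 grasp [0.442  0.176  0.0455] yaw -86.99 tilt [ 3.4e-03  9.0e-04 -1.0e+00] open 0.0745 F [0.  0.2 0.4] q [ 0.27 -0.02  2.01  0.    1.14  1.79]
slide shares [0.0006 0.0061 0.0211] dist 0.009 turn z share 0.0
```

>>> arm_command(motion=[{"slide": [0, 0.003, 0.015], "turn": [0, 0, 0]}, {"slide": [0, 0, 0], "turn": [0, 0, 0]}, {"slide": [0, 0, 0], "turn": [0, 0, 0]}, {"slide": [0, 0, 0], "turn": [0, 0, 0]}, {"slide": [0, 0, 0], "turn": [0, 0, 0]}], gripper=10, grip_force=15)

```text
t: 30.62
tool_pos: [0.439, 0.1756, 0.2042]
orientation: [-2.279, 2.161, -0.001]
force: [0.1, -0.8, -0.0]
opening: 0.0458
```

>>> arm_command(motion=[{"slide": [0, 0, 0], "turn": [0, 0, 0]}, {"slide": [0, 0, 0], "turn": [0, 0, 0]}, {"slide": [0, 0, 0], "turn": [0, 0, 0]}, {"slide": [0, 0, 0], "turn": [0, 0, 0]}, {"slide": [0, 0, 0], "turn": [0, 0, 0]}])

```text
t: 31.03
tool_pos: [0.4387, 0.1755, 0.2036]
orientation: [-2.279, 2.162, 0.0]
force: [0.3, -0.4, -0.2]
opening: 0.0239
```

Run:
```python
from h import *
go(.439,.1755,.037,-87)
```

```text
t 31.03 grasp [0.4387 0.1756 0.0366] yaw -86.98 tilt [-0.  0. -1.] open 0.0239 F [ 0.3 -0.4 -0.2] q [ 0.27 -0.01  2.02  0.    1.13  1.79]
slide shares [ 0.0002 -0.0006 -0.0011] dist 0.001 turn z share 0.001
```

>>> arm_command(motion=[{"slide": [0, 0, -0.05], "turn": [0, 0, 0]}, {"slide": [0, 0, -0.09], "turn": [0, 0, 0]}, {"slide": [0, 0, -0.09], "turn": [0, 0, 0]}, {"slide": [0, 0, -0.09], "turn": [0, 0, 0]}, {"slide": [0, 0, -0.06], "turn": [0, 0, 0]}])

```text
t: 31.45
tool_pos: [0.439, 0.1756, 0.3591]
orientation: [-2.277, 2.16, -0.003]
force: [0.0, -0.3, -1.3]
opening: 0.0241
```

Run:
```python
from h import *
go(.601,-.2555,.19,-87)
from plant import robot
c=robot.read_camera("scene");b=(80,200,260,400)
cv2.imwrite(f"pics/s19.png",cv2.resize(c["pixels"][b[0]:b[1],b[2]:b[3]],None,fx=4.5,fy=4.5,interpolation=cv2.INTER_CUBIC))
```

```text
t 31.45 grasp [0.4396 0.1758 0.1921] yaw -86.97 tilt [ 3.1e-03  9.0e-04 -1.0e+00] open 0.0241 F [ 0.  -0.3 -1.3] q [ 0.27 -0.2   1.89 -0.    1.44  1.79]
slide shares [ 1.0977 -0.3474  0.0056] dist 0.461 turn z share 0.001
```

View pics/s19.png

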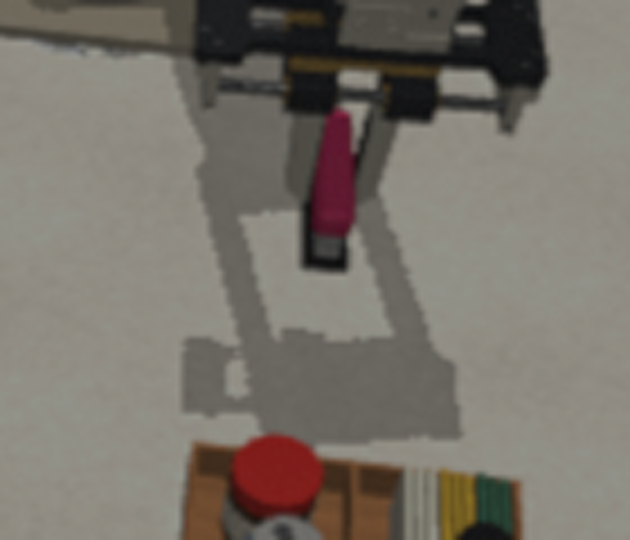

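The stapler is held level. Carrying it over the tray, then turning it a quarter turn.

>>> arm_command(motion=[{"slide": [0.07, -0.022, 0], "turn": [0, 0, 0]}, {"slide": [0.09, -0.0285, 0], "turn": [0, 0, 0]}, {"slide": [0.095, -0.03, 0], "turn": [0, 0, 0]}, {"slide": [0.095, -0.03, 0], "turn": [0, 0, 0]}, {"slide": [0.095, -0.03, 0], "turn": [0, 0, 0]}])

```text
t: 31.92
tool_pos: [0.5044, -0.0009, 0.3551]
orientation: [2.28, -2.161, -0.0]
force: [1.9, 0.4, -0.7]
opening: 0.0234
```

>>> arm_command(motion=[{"slide": [0.095, -0.03, 0], "turn": [0, 0, 0]}, {"slide": [0.095, -0.03, 0], "turn": [0, 0, 0]}, {"slide": [0.095, -0.03, 0], "turn": [0, 0, 0]}, {"slide": [0.095, -0.03, 0], "turn": [0, 0, 0]}, {"slide": [0.095, -0.03, 0], "turn": [0, 0, 0]}])

```text
t: 32.33
tool_pos: [0.5744, -0.1879, 0.3547]
orientation: [2.279, -2.162, -0.001]
force: [0.8, 0.1, -1.2]
opening: 0.024
```

>>> arm_command(motion=[{"slide": [0.095, -0.03, 0], "turn": [0, 0, 0]}, {"slide": [0.08, -0.026, 0], "turn": [0, 0, 0]}, {"slide": [0, 0, 0], "turn": [0, 0, -0.15]}, {"slide": [0, 0, 0], "turn": [0, 0, -0.24]}, {"slide": [0, 0, 0], "turn": [0, 0, -0.24]}])

```text
t: 32.75
tool_pos: [0.6001, -0.2555, 0.3539]
orientation: [2.594, -1.772, -0.003]
force: [-0.1, -0.2, -0.6]
opening: 0.0236
```

>>> arm_command(motion=[{"slide": [0, 0, 0], "turn": [0, 0, -0.24]}, {"slide": [0, 0, 0], "turn": [0, 0, -0.24]}, {"slide": [0, 0, 0], "turn": [0, 0, -0.24]}, {"slide": [0, 0, 0], "turn": [0, 0, -0.24]}, {"slide": [0, 0, 0], "turn": [0, 0, -0.24]}])

```text
t: 33.17
tool_pos: [0.6001, -0.2545, 0.3545]
orientation: [-3.002, 0.924, 0.002]
force: [-0.1, -0.3, -1.9]
opening: 0.0242
```

>>> arm_command(motion=[{"slide": [0, 0, 0], "turn": [0, 0, -0.24]}, {"slide": [0, 0, 0], "turn": [0, 0, -0.24]}, {"slide": [0, 0, 0], "turn": [0, 0, -0.24]}, {"slide": [0, 0, 0], "turn": [0, 0, -0.24]}, {"slide": [0, 0, 0], "turn": [0, 0, -0.24]}])

```text
t: 33.58
tool_pos: [0.6001, -0.2545, 0.3545]
orientation: [-3.141, -0.005, 0.002]
force: [-0.3, 0.7, -1.4]
opening: 0.024
```

Run:
```python
from h import *
go(.601,-.2555,.041,4.3)
from plant import robot
c=robot.read_camera("scene");b=(60,240,100,320)
cv2.imwrite(f"pics/s20.png",cv2.resize(c["pixels"][b[0]:b[1],b[2]:b[3]],None,fx=3.3,fy=3.3,interpolation=cv2.INTER_CUBIC))
```

```text
t 33.58 grasp [ 0.5999 -0.2544  0.1875] yaw 0.17 tilt [-1.2e-03  6.0e-04 -1.0e+00] open 0.024 F [-0.3  0.7 -1.4] q [-0.48  0.3   1.39 -0.    1.46 -0.48]
slide shares [0.0026 0.0027 0.3663] dist 0.147 turn z share -0.144
```

View pics/s20.png

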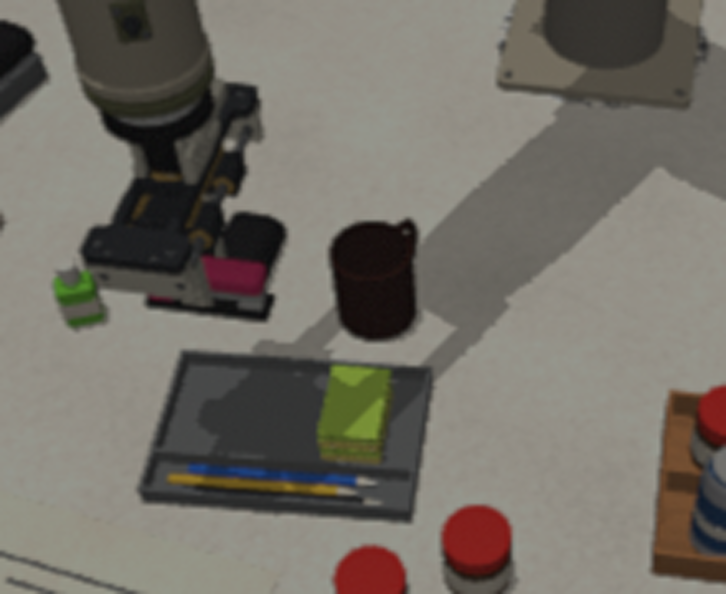

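The stapler now points along the bay (crop (210,285)), still above it. Lowering.

>>> arm_command(motion=[{"slide": [0, 0.002, 0.05], "turn": [0, 0, -0.14]}, {"slide": [0, 0, 0.09], "turn": [0, 0, 0]}, {"slide": [0, 0, 0.09], "turn": [0, 0, 0]}, {"slide": [0, 0, 0.06], "turn": [0, 0, 0]}, {"slide": [0, 0, 0], "turn": [0, 0, 0]}])

```text
t: 34.05
tool_pos: [0.5973, -0.2538, 0.2314]
orientation: [-3.134, -0.101, 0.017]
force: [-1.3, -0.1, -2.2]
opening: 0.0239
```

>>> arm_command(motion=[{"slide": [0, 0, 0.02], "turn": [0, 0, 0]}, {"slide": [0, 0, 0], "turn": [0, 0, 0]}, {"slide": [0, 0, 0], "turn": [0, 0, 0]}, {"slide": [0, 0, 0], "turn": [0, 0, 0]}, {"slide": [0, 0, 0], "turn": [0, 0, 0]}])

```text
t: 34.47
tool_pos: [0.6011, -0.2557, 0.2338]
orientation: [3.138, 0.105, 0.005]
force: [0.2, 0.4, -1.2]
opening: 0.0237
```

Run:
```python
from h import *
go(.601,-.2555,.041,4.3)
from plant import robot
c=robot.read_camera("scene");b=(60,240,100,320)
cv2.imwrite(f"pics/s21.png",cv2.resize(c["pixels"][b[0]:b[1],b[2]:b[3]],None,fx=3.3,fy=3.3,interpolation=cv2.INTER_CUBIC))
```

```text
t 34.47 grasp [ 0.6016 -0.256   0.0668] yaw 3.82 tilt [ 0.003  -0.0016 -1.    ] open 0.0237 F [ 0.2  0.4 -1.2] q [-0.48  0.4   1.49  0.    1.25 -0.55]
slide shares [-0.0003 -0.0007  0.0645] dist 0.026 turn z share -0.017
```

View pics/s21.png

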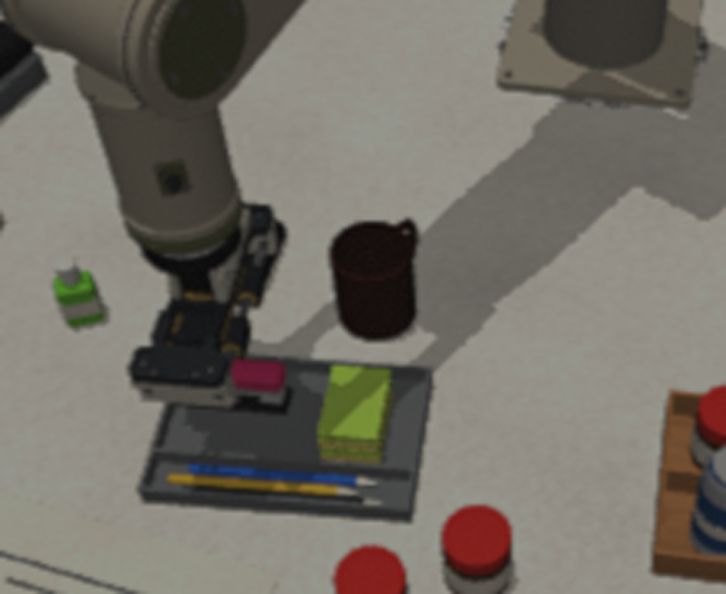

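Some room towards the notes: shifting 6 mm that way and lowering.

>>> arm_command(motion=[{"slide": [0, -0.015, 0.02], "turn": [0, 0, -0.015]}, {"slide": [0, 0, 0.02], "turn": [0, 0, 0]}, {"slide": [0, 0, 0.01], "turn": [0, 0, 0]}, {"slide": [0, 0, 0], "turn": [0, 0, 0]}, {"slide": [0, 0, 0], "turn": [0, 0, 0]}])

```text
t: 34.93
tool_pos: [0.5995, -0.2491, 0.2105]
orientation: [-3.139, -0.117, 0.003]
force: [0.4, 0.5, -1.4]
opening: 0.0239
```

>>> arm_command(motion=[{"slide": [0, 0, 0], "turn": [0, 0, 0]}, {"slide": [0, 0, 0], "turn": [0, 0, 0]}, {"slide": [0, 0, 0], "turn": [0, 0, 0]}, {"slide": [0, 0, 0], "turn": [0, 0, 0]}, {"slide": [0, 0, 0], "turn": [0, 0, 0]}])

```text
t: 35.35
tool_pos: [0.5999, -0.2495, 0.2118]
orientation: [3.139, 0.117, 0.0]
force: [0.4, -0.2, -0.7]
opening: 0.024
```

Run:
```python
from h import *
go(.601,-.2495,.0406,4.3)
```

```text
t 35.35 grasp [ 0.6    -0.2495  0.0448] yaw 4.27 tilt [ 3.e-04 -2.e-04 -1.e+00] open 0.024 F [ 0.4 -0.2 -0.7] q [-0.47  0.42  1.51 -0.    1.21 -0.55]
slide shares [0.0027 0.0003 0.0105] dist 0.004 turn z share -0.001
```

>>> arm_command(motion=[{"slide": [0, 0, 0.005], "turn": [0, 0, 0]}, {"slide": [0, 0, 0.004], "turn": [0, 0, 0]}, {"slide": [0, 0, 0], "turn": [0, 0, 0]}, {"slide": [0, 0, 0], "turn": [0, 0, 0]}, {"slide": [0, 0, 0], "turn": [0, 0, 0]}])

```text
t: 35.77
tool_pos: [0.5998, -0.2493, 0.2078]
orientation: [-3.139, -0.117, 0.0]
force: [-0.4, -0.5, -0.0]
opening: 0.0238
```

Run:
```python
from h import *
go(.601,-.2495,.0406,4.3)
```

```text
t 35.77 grasp [ 0.5998 -0.2493  0.0408] yaw 4.27 tilt [-2.e-04  2.e-04 -1.e+00] open 0.0238 F [-0.4 -0.5 -0. ] q [-0.47  0.43  1.51  0.    1.21 -0.55]
slide shares [0.003  0.0007 0.0005] dist 0.001 turn z share -0.001
```

>>> arm_command(motion=[{"slide": [0, 0, 0.0015], "turn": [0, 0, 0]}, {"slide": [0, 0, 0], "turn": [0, 0, 0]}, {"slide": [0, 0, 0], "turn": [0, 0, 0]}, {"slide": [0, 0, 0], "turn": [0, 0, 0]}, {"slide": [0, 0, 0], "turn": [0, 0, 0]}])

```text
t: 36.18
tool_pos: [0.5999, -0.2494, 0.2076]
orientation: [3.139, 0.117, 0.0]
force: [-1.6, 0.4, 1.2]
opening: 0.024
```

>>> arm_command(motion=[{"slide": [0, 0, 0], "turn": [0, 0, 0]}, {"slide": [0, 0, 0], "turn": [0, 0, 0]}, {"slide": [0, 0, 0], "turn": [0, 0, 0]}, {"slide": [0, 0, 0], "turn": [0, 0, 0]}, {"slide": [0, 0, 0], "turn": [0, 0, 0]}], gripper=50)

```text
t: 36.6
tool_pos: [0.5998, -0.2494, 0.2073]
orientation: [-3.139, -0.117, 0.0]
force: [0.0, 0.3, -0.3]
opening: 0.0461
```

>>> arm_command(motion=[{"slide": [0, 0, -0.06], "turn": [0, 0, 0]}, {"slide": [0, 0, -0.1], "turn": [0, 0, 0]}, {"slide": [0, 0, -0.1], "turn": [0, 0, 0]}, {"slide": [0, 0, -0.1], "turn": [0, 0, 0]}, {"slide": [0, 0, -0.1], "turn": [0, 0, 0]}])

```text
t: 37.02
tool_pos: [0.5995, -0.2492, 0.3931]
orientation: [-3.139, -0.117, 0.0]
force: [-0.5, -0.3, 0.6]
opening: 0.0465
```

>>> arm_command(motion=[{"slide": [-0.09, 0.04, 0], "turn": [0, 0, 0]}, {"slide": [-0.09, 0.04, 0], "turn": [0, 0, 0]}, {"slide": [-0.09, 0.04, 0], "turn": [0, 0, 0]}, {"slide": [-0.09, 0.04, 0], "turn": [0, 0, 0]}, {"slide": [-0.09, 0.04, 0], "turn": [0, 0, 0]}])

```text
t: 37.43
tool_pos: [0.4247, -0.3429, 0.3915]
orientation: [3.139, 0.118, 0.0]
force: [-0.5, -0.2, 0.6]
opening: 0.0463
```

>>> arm_command(motion=[{"slide": [-0.04, 0.09, 0], "turn": [0, 0, 0]}, {"slide": [-0.04, 0.09, 0], "turn": [0, 0, 0]}, {"slide": [-0.04, 0.09, 0], "turn": [0, 0, 0]}, {"slide": [-0.04, 0.09, 0], "turn": [0, 0, 0]}, {"slide": [0, 0, 0], "turn": [0, 0, 0]}])

```text
t: 37.85
tool_pos: [0.3698, -0.4961, 0.3908]
orientation: [3.138, 0.109, -0.002]
force: [0.7, -0.2, -0.1]
opening: 0.0464
```

Run:
```python
from h import *
go(.4,-.25,.2,4.3)
from plant import robot
for n,b in (("scene",(90,250,120,320)),("top",(110,290,80,440))):
    c=robot.read_camera(n);pickle.dump(c,open(f"pics/{n}22.pkl","wb"))
    f=4 if n=="scene" else 2.2
    cv2.imwrite(f"pics/s22{n}.png",cv2.resize(c["pixels"][b[0]:b[1],b[2]:b[3]],None,fx=f,fy=f,interpolation=cv2.INTER_CUBIC)[:600])
cv2.imwrite("pics/s22f.png",pickle.load(open("pics/scene22.pkl","rb"))["pixels"])
```

```text
t 37.85 grasp [ 0.3695 -0.4965  0.2238] yaw 3.99 tilt [-0.0015 -0.0021 -1.    ] open 0.0464 F [ 0.7 -0.2 -0.1] q [-1.01  0.19  1.45 -0.    1.5  -1.08]
slide shares [ 0.1183 -0.6087  0.058 ] dist 0.249 turn z share -0.011
```

View pics/s22scene.png

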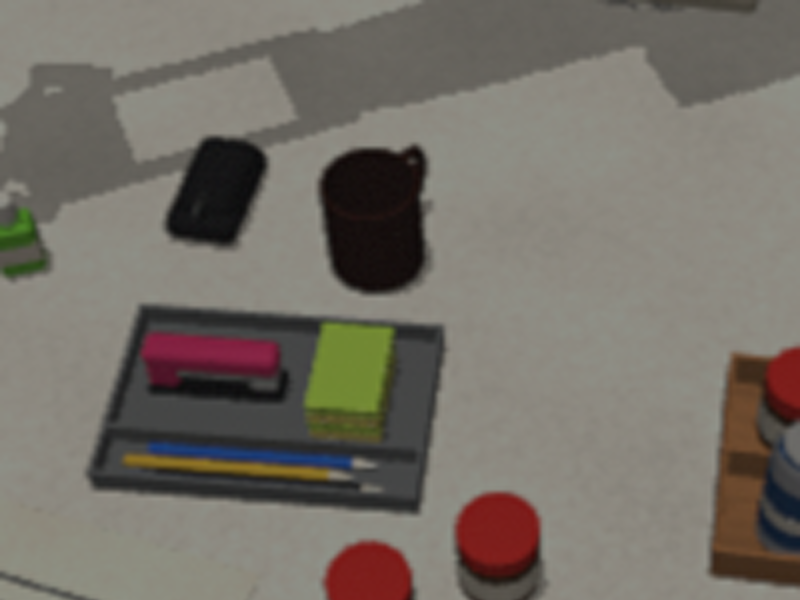

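View pics/s22top.png

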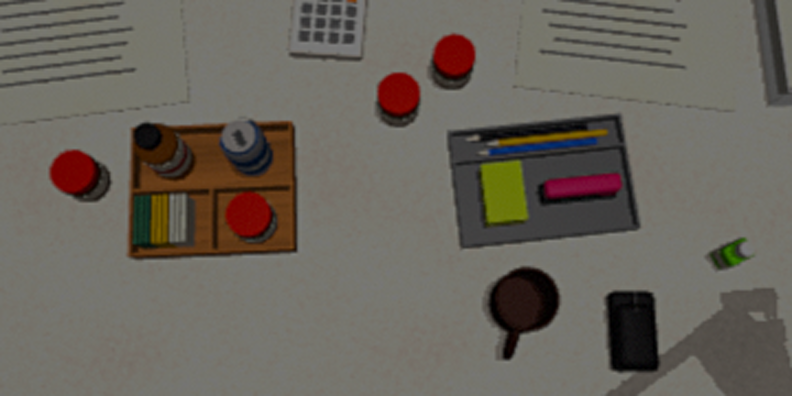

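View pics/s22f.png

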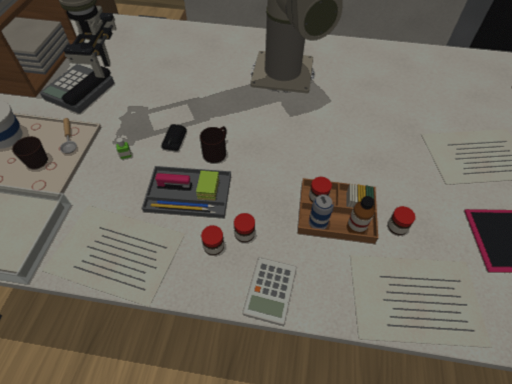

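All five are in place: the bottle at top crop (160,150), the can (245,145), the jar (250,215), the notes (503,190) and the stapler (580,187). One numeric check, then I hand in.

Run:
```python
from h import *
t=pickle.load(open("pics/top22.pkl","rb"))
g=lambda u:np.array(u)/2.2+[80,110]
print("cap",ray(t,g([148,136]),.134),"placed .654 .276"); print("can",ray(t,g([240,137]),.109),"placed .656 .174"); print("jar",ray(t,g([249,216]),.068),"placed .572 .169")
a=pickle.load(open("pics/top0.pkl","rb"))["pixels"].astype(int)
d=np.abs(a-t["pixels"]).max(2)
for n,(r,c) in dict(mug=(slice(230,275),slice(298,338)),mouse=(slice(240,282),slice(352,382)),san=(slice(214,235),slice(400,425))).items(): print(n,d[r,c].max(),np.median(d[r,c]))
```

```text
cap [[0.65124848 0.27343991]] placed .654 .276
can [[0.65419835 0.17169668]] placed .656 .174
jar [[0.56571506 0.16749193]] placed .572 .169
mug 11 2.0
mouse 39 2.0
san 8 1.0
```

```bash
python3 -c "
from plant import robot
print(robot.close_job(), robot.read_state()['t'])"
```

```text
the job is handed in; nothing more can be done
the job is handed in; nothing more can be done
```

I put the can and then the bottle upright in the organiser's back row. The jar nearest the base then went into the empty front pocket. The notes (flat) and the stapler (on its base) are side by side in the tray's open bay. Everything was lowered until it touched the floor before release, and I handed in at about 38 s of the 131 s. The hand-in reports no verdict.

**Last checks:**
- **Placement:** in the final pictures from both cameras all five things stand in their bays, with the arm clear of them. The measured tops of the bottle and can are within about 4 mm of where I set them down, and the jar's within about 7 mm. I measured none of the tilts or final heights; I only judged from the pictures that things stand straight.
- **Mug, mouse and sanitiser:** the before-and-after pictures match closely. The mouse showed the largest pixel change (39, median 2); I put that down to the arm's shadow near it and did not check it further.
- **One disagreement:** the top and scene cameras differ by 5 to 10 mm in x. I aimed between the two, which the clearances inside the bays allowed for.

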